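# Gauge the reamed hinge blocks and fit their spacers

### The job

Check the bore of every hinge block on the stool with the plug gauge, in the order red, yellow, blue (skip any that is not there): slide the go end fully in until the handle's shoulder meets the face, draw it out, then press the no-go end square and centred on the same bore for a moment to confirm that it is refused. A block's pin stays bare until the go end has been through its bore; at the end every block has a brass spacer sleeve sitting flat over its pin and the gauge lies flat in the middle of its tray. Do not disturb the mallet, clamp, hex key set or screw box.

Things in the scene. Friction and masses are not known exactly. Their poses are not given: they have to be found in the camera images.
- gauge: plug gauge, 350 g. Origin on its axis at mid-handle; x runs along it to the go end. Handle 32 x 32 mm square, x -40 to +40, green band by the go end, red by the no-go end. Go end: steel, 24 mm diameter, from the flat shoulder x = +40 to +74, last 6 mm tapered to 16 mm. No-go end: steel, 29 mm diameter, x = -40 to -58, flat tip. Starts lying in the tray, axis 16 mm above its floor
- go_shoulder (a point): on the gauge's axis, at the shoulder where the go end leaves the handle (gauge x = +40 mm)
- nogo_tip (a point): on the gauge's axis, centre of the no-go end's flat tip (gauge x = -58 mm)
- tray: fixed open grey tray of the gauge, 210 (x) x 150 (y) x 25 mm high, walls and floor 5 mm thick; origin at the centre of its underside
- block_red: black iron hinge block, 3 kg, just standing on the stool, with red paint on foot, front and top edge (may be absent): 70 (x) x 56 (y) x 92 mm high on a foot plate 86 x 100 x 8. Origin: centre of underside; x from the front face (x = -35) to the back. Round bore, 26 mm diameter, right through along x, axis at z = 70. Upright pin, 16 mm diameter, 34 mm tall, tapered top, stands on the top face at x = +10
- bore_red (a point): centre of the bore's mouth in the front face of the red block; x points into the bore
- pin_red (a point): foot of the red block's upright pin: on the pin's axis, on the block's top face (92 mm above the stool top)
- block_yellow: black iron hinge block, 3 kg, just standing on the stool, with yellow paint on foot, front and top edge (may be absent): 70 (x) x 56 (y) x 92 mm high on a foot plate 86 x 100 x 8. Origin: centre of underside; x from the front face (x = -35) to the back. Round bore, 26 mm diameter, right through along x, axis at z = 70. Upright pin, 16 mm diameter, 34 mm tall, tapered top, stands on the top face at x = +10
- bore_yellow (a point): centre of the bore's mouth in the front face of the yellow block; x points into the bore
- pin_yellow (a point): foot of the yellow block's upright pin: on the pin's axis, on the block's top face (92 mm above the stool top)
- block_blue: black iron hinge block, 3 kg, just standing on the stool, with blue paint on foot, front and top edge (may be absent): 70 (x) x 56 (y) x 92 mm high on a foot plate 86 x 100 x 8. Origin: centre of underside; x from the front face (x = -35) to the back. Round bore, 26 mm diameter, right through along x, axis at z = 70. Upright pin, 16 mm diameter, 34 mm tall, tapered top, stands on the top face at x = +10
- bore_blue (a point): centre of the bore's mouth in the front face of the blue block; x points into the bore
- pin_blue (a point): foot of the blue block's upright pin: on the pin's axis, on the block's top face (92 mm above the stool top)
- sleeve1: brass spacer sleeve, a plain ring of 50 mm outer and 22 mm inner diameter, 22 mm high, 120 g, lying flat on the stool top; origin at the centre of its underside. The three are alike
- sleeve2: brass spacer sleeve, a plain ring of 50 mm outer and 22 mm inner diameter, 22 mm high, 120 g, lying flat on the stool top; origin at the centre of its underside. The three are alike
- sleeve3: brass spacer sleeve, a plain ring of 50 mm outer and 22 mm inner diameter, 22 mm high, 120 g, lying flat on the stool top; origin at the centre of its underside. The three are alike
- mallet: bystander: orange-headed mallet lying flat, 240 mm long, 54 mm high at the head
- clamp: bystander: aluminium quick-release clamp lying flat, 250 x 90 mm, 22 mm high
- hexset: bystander: grey hex key set, 115 x 55 x 26 mm, lying flat
- screwbox: bystander: clear plastic screw box, 150 x 100 x 40 mm

How it is judged:
By the outcome, as a careful person would: the job done as asked, in the order asked, and still so for the second after the job is handed in, with the robot touching nothing.
Of block_red, block_yellow, block_blue only 2 to 3 are there at a start; the rules pass over those that are not, and their reading is None.
At some moment in a run one of sleeve1, sleeve2, sleeve3 may be knocked a few centimetres aside while the robot is not near it.
Once in a run the grip may slacken for a moment while it holds something.
It also fails if it takes over 210 s, if anything falls off the work surface, if the arm or the gripper's body presses on something with over 40 N, if the wrist force passes 120 N, or if a joint passes its speed limit or range.

### The arm

A 6-joint arm with a two-finger parallel gripper is mounted at the origin on the work surface. World frame = base frame: x ahead of the robot, y to its left, z up, the work surface at z = 0. Lengths are in m, angles in rad, forces in N, time in s.
With the tool pointing down it reaches from about 0.25 to 0.775 m from the base axis. Payload 4 kg.
Tool frame: the origin (TCP) lies midway between the tips of the shut fingers; the grasp point (between the pads) lies 19 mm behind it; z points along the fingers, y is the line along which they close (so a half turn about z gives the same grasp; the last joint's range is limited). The gripper opens to 94 mm and grips with 3 to 60 N. Pads are 16 mm wide; open, the fingers measure 119 mm over their backs; the gripper's body (75 mm by 177 mm) begins 78 mm behind the grasp point.
Start: joints at [-1.395, 0.087, 1.371, -0, 1.684, -0.103], TCP at [0.151, -0.529, 0.206] pointing down, gripper open.
Joint ranges: [-3.1, 3.1], [-0.76, 2.03], [0.27, 2.55], [-1.08, 4.22], [0.17, 2.65], [-2.57, 2.57]. Speed limits (rad/s): [2.79, 2.79, 3.14, 3.14, 3.14, 3.14].

### API

Orientations are given as [roll, pitch, yaw] about the fixed x, y, z axes, in that order (R = Rz(yaw) Ry(pitch) Rx(roll)).
In Python, from bench import get_obs, snapshot, close_job gives the robot as it stands. The module is installed in compiled form; this text tells all that it offers.
- The arm moves only by the tool drive_tool, never from a script. Its argument "commands" is a list of rows, each a list of 6 numbers: the shift along the tool's x, y, z in units of 0.04 m (1.0 is 0.04 m), then the turn, a rotation vector about the tool's x, y, z in units of 0.1 rad (1.0 is 0.1 rad). In form: [[dx, dy, dz, wx, wy, wz], ...]. A call has 1 to 20 rows; each row shifts and turns the commanded pose from where the row before left it, along the tool's axes as they then stand; what a row does not reach is not made up. A row lasts 1/8 s, in which the tool goes at most 62.5 mm and 10.7 degrees, less where a joint would pass 70% of its speed; a pose out of reach is approached as far as the arm can. A call with a number of a shift or a turn outside -1 to 1 is refused whole. A call with a gripper value outside its range is refused whole. "gripper" is the closure, from 0 (fully open) to 1 (shut), set as the call begins (left out, the last holds). The fingers move at their own pace and stop on an object; the grip force is fixed at half the most. Time passes only in rows, so rows that do not move let the fingers close. It gives the time, the measured TCP pose, the force, the opening and the grip force at its end, in the units of the state.
- get_obs(): the state, without advancing time (a new reading comes with each control period).
- snapshot(name): name is "scene" or "top"; returns a dict with "image" (400x640x3 uint8, blue, green, red), "range_z" (400x640 float32, m along the optical axis (not along the pixel's ray), 0 where there is no reading), "fx", "fy", "cx", "cy" (pixels), "rvec" (rotation vector, rad) and "tvec" (3), from world to camera coordinates, as OpenCV has them. Camera axes: x right, y down, z forward; pixel columns grow to the right and rows downward; lengths in m; the calibration is good to about 2 mm. A picture is of the moment at which its call begins.
- close_job(): hands the job in; it is judged then, once.
The state is a dict: "time": time; "joint_positions": joint angles; "qvel": joint speeds; "joint_torque": joint torques, N m; "tool_pos": TCP position; "ee_rot": TCP orientation; "wrist_force": force on the tool from outside, world axes, zero at the start; "wrist_torque": the same for the moment, N m; "width": finger opening in m; "finger_force": force on a finger pad.
Only numpy, scipy, OpenCV 4.12 (cv2) and the standard library are available. Lean on these libraries where they do the work, as an engineer would, in place of code of your own. Each camera call takes 0.05 s, during which the arm holds its last target. There are 200 camera calls.

## Working session

There is one attempt and no reset: what is moved stays moved. The work goes in short steps, Python scripts to look and compute and a tool call to move; the robot and the scene stay as the last step left them, time stands still between calls to the robot, and variables do not carry over. Pictures are saved under pics/ and viewed, at most 14 in all, crops included, and the job is handed in when it is done.

Besides the shell and the picture viewer there is one more tool, called as a command line: name --pt "numbers of a row" for each row, then --argument value for the rest. drive_tool: Moves the arm, as the interface text tells. Its arguments: {"type":"object","properties":{"commands":{"type":"array"},"gripper":{"type":"number"}},"required":["commands"]}

```bash
mkdir -p pics; cat > h.py <<'E'
import numpy as np, cv2
from bench import get_obs, snapshot
def cam(s):
    K=np.array([[s['fx'],0,s['cx']],[0,s['fy'],s['cy']],[0,0,1.]]); R=cv2.Rodrigues(np.array(s['rvec'],float))[0]; t=np.array(s['tvec'],float).ravel()
    return K,R,t
def cloud(s):
    K,R,t=cam(s); z=s['range_z']; v,u=np.mgrid[:z.shape[0],:z.shape[1]]
    p=np.stack([(u-s['cx'])/s['fx']*z,(v-s['cy'])/s['fy']*z,z],-1)
    w=(p-t)@R; w[z==0]=np.nan
    return w
def ray(s,uv,h):
    K,R,t=cam(s); d=R.T@np.array([(uv[0]-s['cx'])/s['fx'],(uv[1]-s['cy'])/s['fy'],1]); c=-R.T@t
    return c+d*(h-c[2])/d[2]
E
python3 - <<'E'
from h import *
for n in('scene','top'):
    s=snapshot(n); cv2.imwrite(f'pics/{n}0.png',s['image']); np.savez(f'/tmp/{n}0.npz',**s)
    K,R,t=cam(s); print(n,K[0,0],-R.T@t, R[2])
    w=cloud(s); 
    for v in range(20,400,60): print([tuple(np.round(w[v,u],3)) for u in range(40,640,140)])
print(get_obs())
E
```

```text
scene 395.59664278179287 [1.07891407 0.84916324 0.83575645] [-0.46980492 -0.66756901 -0.57761142]
[(np.float64(0.994), np.float64(-2.252), np.float64(0.277)), (np.float64(0.45), np.float64(-1.222), np.float64(0.399)), (np.float64(0.192), np.float64(-0.404), np.float64(0.516)), (np.float64(-1.053), np.float64(-0.724), np.float64(0.322)), (np.float64(-0.971), np.float64(0.048), np.float64(0.468))]
[(np.float64(1.114), np.float64(-2.247), np.float64(-0.075)), (np.float64(0.506), np.float64(-1.221), np.float64(0.112)), (np.float64(0.143), np.float64(-0.468), np.float64(0.265)), (np.float64(-1.066), np.float64(-0.642), np.float64(-0.02)), (np.float64(-1.018), np.float64(0.128), np.float64(0.217))]
[(np.float64(1.208), np.float64(-1.474), np.float64(-0.146)), (np.float64(0.569), np.float64(-1.224), np.float64(-0.223)), (np.float64(0.157), np.float64(-0.441), np.float64(0.0)), (np.float64(-1.084), np.float64(-0.551), np.float64(-0.41)), (np.float64(-1.022), np.float64(0.233), np.float64(-0.048))]
[(np.float64(1.373), np.float64(-1.935), np.float64(-0.749)), (np.float64(0.821), np.float64(-0
[... 3304 characters left out ...]
0.509))]
{'time': 0.1, 'joint_positions': array([-1.39507212e+00,  8.78811622e-02,  1.37207118e+00, -1.03624658e-05,
        1.68362838e+00, -1.03104370e-01]), 'qvel': array([ 0.00098489, -0.00331169, -0.00194183,  0.00135837, -0.00128581,
       -0.00038006]), 'joint_torque': array([ 3.00319596e-03, -3.41251373e+01, -3.03303802e+01,  7.20037823e-02,
        3.03742953e-02, -9.80863501e-05]), 'tool_pos': array([ 0.15127908, -0.52827118,  0.20443741]), 'ee_rot': array([-3.13961408e+00, -1.94371608e-04,  2.78827232e-01]), 'wrist_force': array([0.63382379, 0.39194676, 0.3768996 ]), 'wrist_torque': array([-0.00828973,  0.01573827,  0.00540276]), 'finger_force': 0.0, 'width': 0.09409441733751311}
```

View pics/scene0.png

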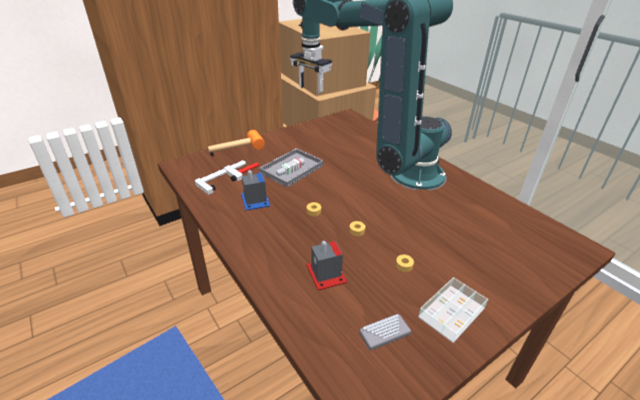

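View pics/top0.png

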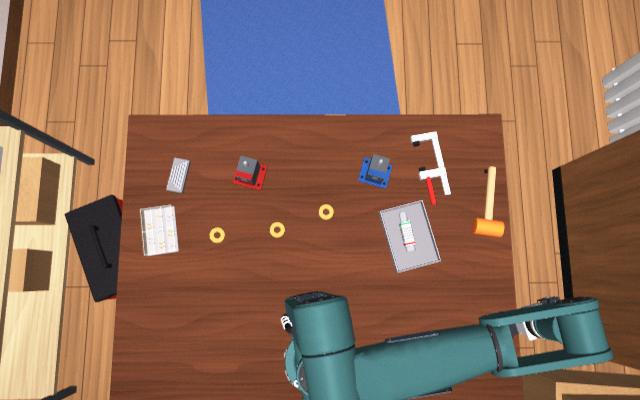

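The pictures show only red (top view ~250,172) and blue (~376,170) blocks. There are three sleeves at (217,235), (277,230) and (326,212), and the gauge is in its tray at (407,232) with no yellow block. Zooming in on the details next.

```bash
cat > meas.py <<'E'
from h import *
def rect(s,mask,h):
    v,u=np.nonzero(mask)
    P=np.array([ray(s,(a,b),h)[:2] for a,b in zip(u,v)],np.float32)
    return cv2.minAreaRect(P*1000)
E
python3 - <<'E'
from meas import *
S={n:dict(np.load(f'/tmp/{n}0.npz')) for n in('scene','top')}
t=S['top'];c=S['scene']
def crop(i,x,y,w,h): return cv2.resize(i['image'][y:y+h,x:x+w],(400,300),interpolation=cv2.INTER_CUBIC)
a=np.hstack([crop(t,225,145,60,45),crop(t,348,145,60,45)]);b=np.hstack([crop(c,295,230,72,54),crop(c,225,165,72,54)])
cv2.imwrite('pics/z1.png',np.vstack([a,b]))
for n,s in S.items():
    hsv=cv2.cvtColor(s['image'],cv2.COLOR_BGR2HSV);w=cloud(s)
    H,Sa,V=[hsv[...,i].astype(int) for i in range(3)]
    near=(w[...,2]>-.02)&(w[...,2]<.14)&(abs(w[...,1])<.6)&(w[...,0]>.2)
    M={'red':((H<5)|(H>174))&(Sa>170)&(V>90)&near,'blue':(H>100)&(H<125)&(Sa>150)&near,'brass':(H>18)&(H<32)&(Sa>110)&(V>120)&near}
    for k,m in M.items():
        if k!='brass' or 1:
            nn,l,st,ce=cv2.connectedComponentsWithStats(m.astype(np.uint8))
            for i in range(1,nn):
                if st[i,4]>15:
                    mm=l==i; print(n,k,st[i],ce[i].round(1),np.nanmedian(w[mm],0).round(3),np.nanmin(w[mm],0).round(3),np.nanmax(w[mm],0).round(3))
E
```

```text
scene red [239 162  20  11  80] [248.9 167.2] [ 0.536 -0.38   0.019] [ 0.481 -0.43  -0.004] [ 0.58  -0.364  0.026]
scene red [330 241  11  14  71] [334.9 247.9] [0.582 0.234 0.093] [ 0.505  0.126 -0.003] [0.595 0.261 0.096]
scene red [307 263  40  27 273] [326.3 280.2] [0.628 0.262 0.007] [ 0.565  0.165 -0.003] [0.659 0.287 0.012]
scene blue [257 174   7   8  34] [259.9 177.4] [ 0.586 -0.189  0.092] [ 0.575 -0.214  0.088] [ 0.596 -0.162  0.096]
scene blue [242 194  28  16 121] [254.7 204.1] [ 0.629 -0.161  0.008] [ 0.575 -0.25   0.002] [ 0.663 -0.138  0.011]
scene brass [307 203  14  12 128] [313.4 208.4] [ 0.478 -0.02   0.02 ] [ 0.432 -0.062 -0.002] [ 0.5   -0.002  0.025]
scene brass [350 222  15  13 147] [357.1 227.8] [0.418 0.138 0.02 ] [ 0.372  0.103 -0.003] [0.445 0.158 0.025]
scene brass [397 255  16  16 190] [404.4 262.4] [0.404 0.331 0.02 ] [ 0.358  0.291 -0.   ] [0.428 0.354 0.025]
top red [232 164  35  26 268] [253.7 179.1] [0.578 0.198 0.008] [ 0.552  0.171 -0.003] [0.639 0.287 0.041]
top red [235 171  17   8  79] [243.3 174.6] [0.58  0.234 0.094] [0.569 0.209 0.009] [0.614 0.276 0.1  ]
top red [426 177  10  28 147] [430.6 190.7] [ 0.542 -0.381  0.02 ] [ 0.498 -0.399 -0.004] [ 0.587 -0.367  0.028]
top blue [358 158  34  30 385] [373.5 174.5] [ 0.588 -0.182  0.009] [ 0.556 -0.252 -0.002] [ 0.658 -0.139  0.1  ]
top brass [319 204  14  15 134] [325.6 211.4] [ 0.473 -0.029  0.022] [ 0.45  -0.049  0.004] [ 0.496 -0.006  0.034]
top brass [270 222  15  15 140] [276.8 229.3] [0.414 0.132 0.023] [0.392 0.109 0.003] [0.438 0.155 0.03 ]
top brass [477 222  27  11 183] [489.9 227.2] [ 0.413 -0.559  0.052] [ 0.397 -0.6    0.041] [ 0.43  -0.517  0.06 ]
top brass [210 228  15  15 140] [216.8 234.8] [0.397 0.327 0.022] [ 0.374  0.303 -0.002] [0.42 0.35 0.03]
```

View pics/z1.png

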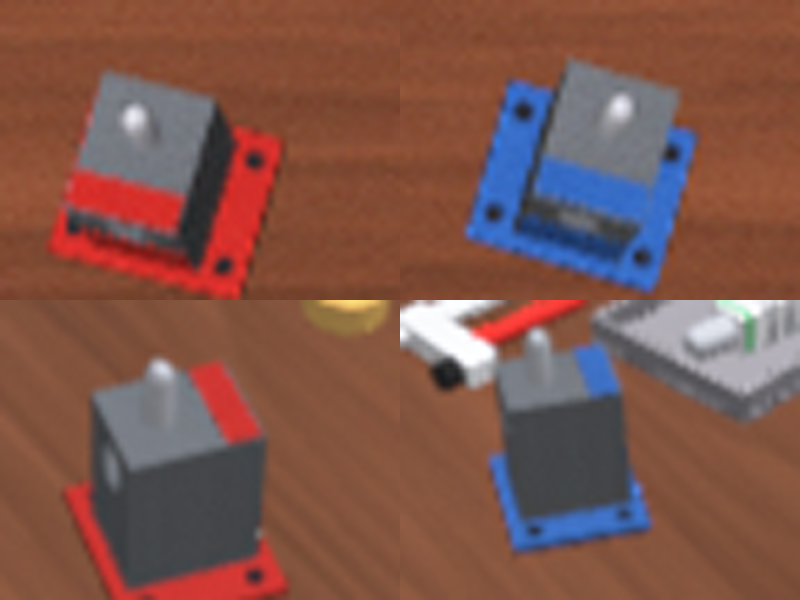

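The crops show both blocks with the painted front edge toward the robot, yawed about -15°, and the pins bright at crop (135,120) and (620,105). Next I'll fit the exact poses.

```bash
cat >> meas.py <<'E'
def block(s,approx,yaw0=-.27):
    """from top view: top face rect (by depth) and pin tip; foot rect"""
    w=cloud(s); d=np.hypot(w[...,0]-approx[0],w[...,1]-approx[1])<.075
    K,R,t=cam(s)
    out={}
    m=d&(w[...,2]>.080)&(w[...,2]<.102); out['top']=rect(s,m,.092)
    n,l,st,ce=cv2.connectedComponentsWithStats((d&(w[...,2]>.113)).astype(np.uint8))
    if n>1:
        i=1+np.argmax(st[1:,4]); out['pin']=(st[i,4],ray(s,ce[i],.125).round(4))
    m=d&(w[...,2]>.003); pts=w[m]
    return out
def inmm(P,o,yaw): 
    c,sn=np.cos(yaw),np.sin(yaw); d=np.asarray(P)[:2]-o[:2]; return np.array([c*d[0]+sn*d[1],-sn*d[0]+c*d[1]])
def sleeves(s):
    hsv=cv2.cvtColor(s['image'],cv2.COLOR_BGR2HSV);w=cloud(s);H,Sa,V=[hsv[...,i].astype(int) for i in range(3)]
    m=(H>17)&(H<33)&(Sa>100)&(V>100)&(abs(w[...,1])<.45)&(w[...,0]>.2)&(w[...,2]<.04)
    m=cv2.morphologyEx(m.astype(np.uint8),cv2.MORPH_CLOSE,np.ones((7,7)))
    n,l,st,ce=cv2.connectedComponentsWithStats(m); r=[]
    for i in range(1,n):
        if st[i,4]>60: r.append((st[i,4],ray(s,ce[i],.013).round(4)))
    return r
def gauge(s,approx=None,R=.12,h=.021):
    hsv=cv2.cvtColor(s['image'],cv2.COLOR_BGR2HSV);w=cloud(s);H,Sa,V=[hsv[...,i].astype(int) for i in range(3)]
    d=np.hypot(w[...,0]-approx[0],w[...,1]-approx[1])<R
    r={}
    for k,m in {'green':(H>45)&(H<85)&(Sa>80),'red':((H<8)|(H>170))&(Sa>90)&(V>80),'white':(Sa<40)&(V>190)}.items():
        m=m&d; v,u=np.nonzero(m); r[k]=(m.sum(),ray(s,(u.mean(),v.mean()),h+.016*(h<.03)).round(4) if m.sum() else None)
    return r
E
python3 - <<'E'
from meas import *
S={n:dict(np.load(f'/tmp/{n}0.npz')) for n in('scene','top')}
for n,s in S.items():
    for a in((.60,.22),(.60,-.185)): print(n,block(s,a))
    print(sleeves(s)); print(gauge(s,(.405,-.275),.07))
t=S['top'];w=cloud(t);d=(abs(w[...,0]-.40)<.14)&(abs(w[...,1]+.28)<.15)
hsv=cv2.cvtColor(t['image'],cv2.COLOR_BGR2HSV)
g=(d&(hsv[...,1]<60)&(w[...,2]<.045)).astype(np.uint8)
n,l,st,ce=cv2.connectedComponentsWithStats(g);i=1+np.argmax(st[1:,4]);m=l==i
print(st[i],rect(t,m,.025),[ray(t,p,.025).round(3)[:2] for p in cv2.boxPoints(cv2.minAreaRect(np.argwhere(m)[:,::-1].astype(np.float32)))])
hi=d&(w[...,2]>.028)&m
print('gauge hi',rect(t,hi,.03))
cv2.imwrite('pics/z2.png',np.vstack([cv2.resize(t['image'][190:280,370:450],(480,540),interpolation=cv2.INTER_CUBIC)]))
# foot rects
H,Sa=hsv[...,0].astype(int),hsv[...,1].astype(int)
for k,mm,a in(('r',((H<6)|(H>172))&(Sa>150),(.6,.22)),('b',(H>98)&(H<128)&(Sa>110),(.6,-.185))):
    q=mm&(np.hypot(w[...,0]-a[0],w[...,1]-a[1])<.09)&(w[...,2]<.03); print(k,q.sum(),rect(t,q,.008))
E
```

```text
scene {'top': ((610.70849609375, 233.15301513671875), (66.61862182617188, 73.61691284179688), 74.78271484375), 'pin': (np.int32(30), array([0.6208, 0.2323, 0.125 ]))}
scene {'top': ((614.1991577148438, -186.6826171875), (74.22418975830078, 70.48011779785156), 72.63204956054688), 'pin': (np.int32(21), array([ 0.6253, -0.1882,  0.125 ]))}
[(np.int32(155), array([ 0.4743, -0.0283,  0.013 ])), (np.int32(180), array([0.416 , 0.1328, 0.013 ])), (np.int32(232), array([0.4004, 0.3284, 0.013 ]))]
{'green': (np.int64(0), None), 'red': (np.int64(8), array([ 0.3743, -0.2699,  0.037 ])), 'white': (np.int64(129), array([ 0.4158, -0.2819,  0.037 ]))}
top {'top': ((604.3961791992188, 226.09652709960938), (58.6679801940918, 72.30863189697266), 74.62834930419922), 'pin': (np.int32(22), array([0.6137, 0.2235, 0.125 ]))}
top {'top': ((607.7080688476562, -196.5889892578125), (56.6666145324707, 72.85657501220703), 72.47797393798828), 'pin': (np.int32(22), array([ 0.6165, -0.1982,  0.125 ]))}
[(np.int32(176), array([ 0.4731, -0.0285,  0.013 ])), (np.int32(183), array([0.415 , 0.1329, 0.013 ])), (np.int32(185), array([0.3979, 0.3289, 0.013 ]))]
{'green': (np.int64(12), array([ 0.4287, -0.2822,  0.037 ])), 'red': (np.int64(15), array([ 0.3646, -0.2912,  0.037 ])), 'white': (np.int64(1081), array([ 0.404 , -0.2756,  0.037 ]))}
[ 379  200   62   73 2946] ((389.763916015625, -301.47100830078125), (210.77073669433594, 152.78562927246094), 14.455890655517578) [array([ 0.472, -0.201]), array([ 0.515, -0.351]), array([ 0.307, -0.401]), array([ 0.267, -0.254])]
gauge hi ((390.69952392578125, -302.19207763671875), (207.97418212890625, 148.00535583496094), 14.499659538269043)
r 289 ((603.4100341796875, 227.10382080078125), (102.31388092041016, 88.97403717041016), 75.44172668457031)
b 331 ((606.8246459960938, -196.59719848632812), (98.81024932861328, 85.04566955566406), 72.60504913330078)
```

View pics/z2.png

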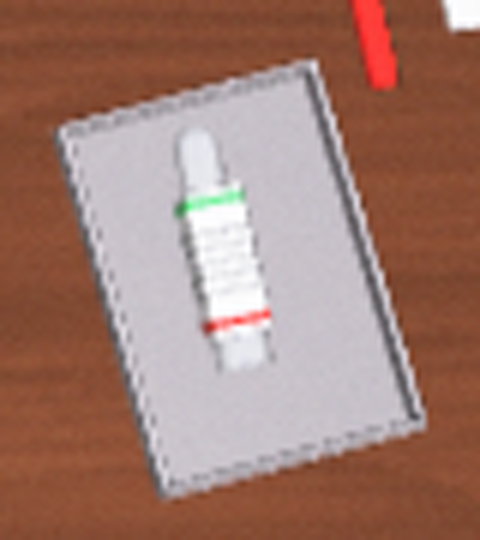

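The tray's centre is about (0.390, -0.301) with yaw 14.5°. The gauge lies inside it with the green go end up-image (crop 210,203) and the red band at (237,322), yaw about 8-12°. Moving over it.

drive_tool --pt "0.63 -0.34 0.15 0 0 0" --pt "0.63 -0.34 0.15 0 0 0" --pt "0.63 -0.34 0.15 0 0 0" --pt "0.63 -0.34 0.15 0 0 0" --pt "0.63 -0.34 0.15 0 0 0" --pt "0.63 -0.34 0.15 0 0 0" --pt "0.63 -0.34 0.15 0 0 0" --pt "0.63 -0.34 0.15 0 0 0" --pt "0.63 -0.34 0.15 0 0 0" --pt "0.63 -0.34 0.15 0 0 0" --pt "0.63 -0.34 0.15 0 0 0" --pt "0.63 -0.34 0.15 0 0 0" --pt "0 0 0 0 0 0.8" --pt "0 0 0 0 0 0" --pt "0 0 0 0 0 0" --gripper 0

```text
time: 1.98
tool_pos: [0.3969, -0.2888, 0.1333]
ee_rot: [-3.141, 0.0, 0.199]
wrist_force: [0.7, 0.5, 0.4]
width: 0.0943
finger_force: 0.0
```

```bash
cat > w.py <<'E'
import sys
from h import *
# usage: w.py x y z yaw -> tool moves in units from the measured pose (translation in the tool axes now, then turn)
from scipy.spatial.transform import Rotation as Ro
def st():
    o=get_obs(); print('t',round(o['time'],2),'pos',o['tool_pos'].round(4),'rpy',o['ee_rot'].round(4),'w',round(o['width'],4),'ff',round(o['finger_force'],1),'F',o['wrist_force'].round(1),'T',o['wrist_torque'].round(2),'q',o['joint_positions'].round(2)); return o
def to(o,x,y,z,yaw):
    R=Ro.from_euler('xyz',o['ee_rot']); Rt=Ro.from_euler('xyz',[np.pi,0,yaw])
    print('move',(R.inv().apply(np.array([x,y,z])-o['tool_pos'])/.04).round(3),'turn',((R.inv()*Rt).as_rotvec()/.1).round(2))
if __name__=='__main__':
    o=st()
    a=list(map(float,sys.argv[1:]))
    for i in range(0,len(a),4): to(o,*a[i:i+4])
E
python3 - <<'E'
from meas import *
t=dict(np.load('/tmp/top0.npz'));hsv=cv2.cvtColor(t['image'],cv2.COLOR_BGR2HSV);H,S,V=[hsv[...,i].astype(int) for i in range(3)]
w=np.zeros((400,640),bool);w[208:255,396:420]=True
for k,m in {'green':(H>45)&(H<85)&(S>60),'red':((H<8)|(H>170))&(S>60),'white':V>205}.items():
    v,u=np.nonzero(m&w); print(k,len(v),ray(t,(u.mean(),v.mean()),.037).round(4),rect(t,m&w,.037))
s=dict(np.load('/tmp/scene0.npz'));hsv=cv2.cvtColor(s['image'],cv2.COLOR_BGR2HSV);H,S,V=[hsv[...,i].astype(int) for i in range(3)]
w=np.zeros((400,640),bool);w[150:182,268:318]=True
for k,m in {'green':(H>40)&(H<85)&(S>50),'red':((H<8)|(H>170))&(S>60),'white':V>205}.items():
    v,u=np.nonzero(m&w); print(k,len(v),ray(s,(u.mean(),v.mean()),.032).round(4) if len(v) else 0)
E
python3 w.py .397 -.287 .06 .2
```

```text
green 18 [ 0.4293 -0.2839  0.037 ] ((429.951171875, -284.5671081542969), (5.530454158782959, 37.63699722290039), 13.57480525970459)
red 19 [ 0.3648 -0.2956  0.037 ] ((365.5271301269531, -296.9264831542969), (6.229573726654053, 35.084556579589844), 13.426015853881836)
white 341 [ 0.3992 -0.2919  0.037 ] ((397.970947265625, -290.3456115722656), (55.43247604370117, 139.57102966308594), 82.03385162353516)
green 16 [ 0.4344 -0.2689  0.032 ]
red 35 [ 0.3862 -0.2915  0.032 ]
white 143 [ 0.4038 -0.2943  0.032 ]
t 1.98 pos [ 0.3969 -0.2888  0.1333] rpy [-3.1414e+00  2.0000e-04  1.9950e-01] w 0.0943 ff 0.0 F [0.7 0.5 0.4] T [-0.02  0.02  0.02] q [-0.74 -0.02  1.62 -0.    1.54  0.63]
move [ 0.011 -0.043  1.833] turn [-0.    0.   -0.01]
```

drive_tool --pt "0 0.03 0.5 0 0 0" --pt "0 0 0.5 0 0 0" --pt "0 0 0.5 0 0 0" --pt "0 0 0.5 0 0 0" --pt "0 0 0.4 0 0 0" --pt "0 0 0.3 0 0 0" --pt "0 0 0.2 0 0 0" --pt "0 0 0.1 0 0 0" --pt "0 0 0.05 0 0 0" --pt "0 0 0 0 0 0" --pt "0 0 0 0 0 0"

```text
time: 3.35
tool_pos: [0.3986, -0.2917, 0.0126]
ee_rot: [3.137, -0.002, 0.199]
wrist_force: [1.5, -4.5, 0.9]
width: 0.0934
finger_force: 2.8
```

```bash
python3 w.py .397 -.290 .009 .2
```

```text
t 3.35 pos [ 0.3986 -0.2917  0.0126] rpy [ 3.1369e+00 -2.0000e-03  1.9870e-01] w 0.0934 ff 2.8 F [ 1.5 -4.5  0.9] T [-0.93 -0.34 -0.03] q [-0.75  0.08  1.77 -0.    1.28  0.63]
move [-0.031 -0.05   0.089] turn [ 0.05 -0.02 -0.01]
```

A finger is touching the near tray wall. I'll narrow the gripper before going down the rest of the way.

drive_tool --pt "0 0 0 0 0 0" --pt "0 0 0 0 0 0" --pt "0 0 0 0 0 0" --pt "0 0 0 0 0 0" --gripper 0.4

```text
time: 3.85
tool_pos: [0.3971, -0.2893, 0.0111]
ee_rot: [-3.141, 0.001, 0.199]
wrist_force: [-0.5, 0.5, 0.7]
width: 0.0583
finger_force: 0.0
```

```bash
python3 w.py .397 -.290 .009 .2
```

```text
t 3.85 pos [ 0.3971 -0.2893  0.0111] rpy [-3.1406e+00  6.0000e-04  1.9890e-01] w 0.0583 ff 0.0 F [-0.5  0.5  0.7] T [-0.02  0.01 -0.01] q [-0.75  0.08  1.77  0.    1.28  0.63]
move [-0.006  0.016  0.052] turn [-0.01  0.01 -0.01]
```

drive_tool --pt "0 0 0.05 0 0 0" --pt "0 0 0 0 0 0" --pt "0 0 0 0 0 0" --pt "0 0 0 0 0 0" --pt "0 0 0 0 0 0" --pt "0 0 0 0 0 0" --gripper 1

```text
time: 4.6
tool_pos: [0.3974, -0.2899, 0.0095]
ee_rot: [3.141, -0.0, 0.199]
wrist_force: [0.2, -0.6, -1.3]
width: 0.0319
finger_force: 30.0
```

```bash
python3 w.py
```

```text
t 4.6 pos [ 0.3974 -0.2899  0.0095] rpy [ 3.1414 -0.      0.1988] w 0.0319 ff 30.0 F [ 0.2 -0.6 -1.3] T [-0.24 -0.02  0.05] q [-0.75  0.09  1.78 -0.    1.28  0.63]
```

drive_tool --pt "0 0 -0.3 0 0 0" --pt "0 0 -0.4 0 0 0" --pt "0 0 -0.4 0 0 0" --pt "0 0 -0.4 0 0 0" --pt "0 0 0 0 0 0"

```text
time: 5.22
tool_pos: [0.3986, -0.2909, 0.0719]
ee_rot: [3.138, -0.003, 0.199]
wrist_force: [0.1, 0.6, -3.6]
width: 0.0319
finger_force: 30.0
```

drive_tool --pt "0.1 -0.3 0 0 0 0" --pt "0.2 -0.6 0 0 0 0" --pt "0.29 -0.82 0 0 0 0" --pt "0.29 -0.82 0 0 0 0" --pt "0.29 -0.82 0 0 0 0" --pt "0.29 -0.82 0 0 0 0" --pt "0.29 -0.82 0 0 0 0" --pt "0.29 -0.82 0 0 0 0" --pt "0.29 -0.82 0 0 0 0" --pt "0.29 -0.82 0 0 0 0" --pt "0.29 -0.82 0 0 0 0" --pt "0.29 -0.82 0 0 0 0" --pt "0.29 -0.82 0 0 0 0" --pt "0.29 -0.82 0 0 0 0" --pt "0.29 -0.82 0 0 0 0" --pt "0.29 -0.82 0 0 0 0" --pt "0.2 -0.6 0 0 0 0" --pt "0.1 -0.3 0 0 0 0" --pt "0 0 0 0 0 0"

```text
time: 7.6
tool_pos: [0.4744, 0.268, 0.0687]
ee_rot: [3.141, 0.002, 0.2]
wrist_force: [-0.6, -0.1, -3.0]
width: 0.0318
finger_force: 30.0
```

drive_tool --pt "0 0 0 0 0 0.5" --pt "0 0 0 0 0 0.9" --pt "0 0 0 0 0 0.9" --pt "0 0 0 0 0 0.9" --pt "0 0 0 0 0 0.9" --pt "0 0 0 0 0 0.5" --pt "0 0 0 0 0 0" --pt "0 0 0 0 0 0"

```text
time: 8.6
tool_pos: [0.4751, 0.267, 0.0693]
ee_rot: [3.141, 0.0, -0.261]
wrist_force: [-0.2, -0.5, -3.8]
width: 0.0318
finger_force: 30.0
```

```bash
python3 w.py .4736 .2615 .0585 -.262; python3 - <<'E'
from meas import *
for n in('top','scene'):
    s=snapshot(n); cv2.imwrite(f'pics/{n}1.png',s['image']); np.savez(f'/tmp/{n}1.npz',**s)
    print(block(s,(.6,.22)) if n=='top' else '',sleeves(s))
s=np.load('/tmp/scene1.npz')['image'][205:295,275:395]
cv2.imwrite('pics/z3.png',cv2.resize(s,(800,600),interpolation=cv2.INTER_CUBIC))
E
```

```text
t 8.6 pos [0.4751 0.267  0.0693] rpy [ 3.1411e+00  2.0000e-04 -2.6130e-01] w 0.0318 ff 30.0 F [-0.2 -0.5 -3.8] T [ 0.06 -0.    0.04] q [ 0.41  0.14  1.58 -0.    1.42  2.24]
move [-0.001  0.143  0.271] turn [0.01 0.   0.01]
{'top': ((584.3878784179688, 231.43865966796875), (58.97341537475586, 113.7258529663086), 74.62834167480469), 'pin': (np.int32(22), array([0.6137, 0.2235, 0.125 ]))} [(np.int32(176), array([ 0.4731, -0.0285,  0.013 ])), (np.int32(183), array([0.415 , 0.1329, 0.013 ])), (np.int32(158), array([0.4009, 0.3304, 0.013 ]))]
 [(np.int32(154), array([ 0.4742, -0.0285,  0.013 ])), (np.int32(180), array([0.416 , 0.1328, 0.013 ])), (np.int32(236), array([0.4008, 0.3283, 0.013 ]))]
```

View pics/z3.png

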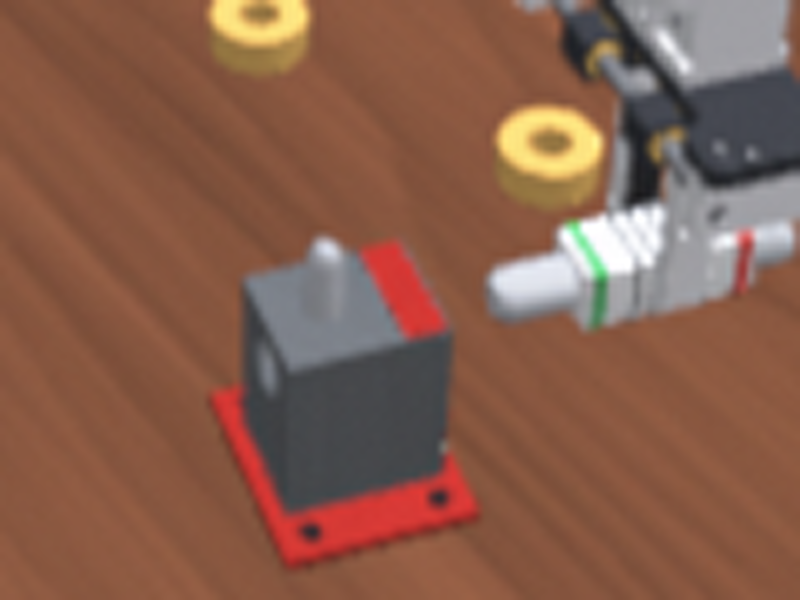

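The gauge is held level and parallel to the red block's bore. The go tip is at crop (490,295), facing the painted front. Aligning and entering.

drive_tool --pt "0 0.14 0.27 0 0 0" --pt "0 0 0 0 0 0" --pt "0.3 0 0 0 0 0" --pt "0.2 0 0 0 0 0" --pt "0.1 0 0 0 0 0" --pt "0.1 0 0 0 0 0" --pt "0.05 0 0 0 0 0" --pt "0 0 0 0 0 0"

```text
time: 9.7
tool_pos: [0.5028, 0.2545, 0.0586]
ee_rot: [3.141, 0.0, -0.261]
wrist_force: [-0.0, 0.9, -3.9]
width: 0.0315
finger_force: 30.0
```

```bash
python3 w.py .5316 .246 .0585 -.262; python3 - <<'E'
from meas import *
for n in('top','scene'):
    s=snapshot(n); np.savez(f'/tmp/{n}2.npz',**s)
    print(block(s,(.6,.22))['pin'])
import w; w.st()
E
```

```text
t 9.7 pos [0.5028 0.2545 0.0586] rpy [ 3.1415e+00  1.0000e-04 -2.6120e-01] w 0.0315 ff 30.0 F [-0.   0.9 -3.9] T [ 0.11 -0.01 -0.05] q [ 0.37  0.19  1.55 -0.    1.4   2.2 ]
move [0.751 0.02  0.003] turn [0.   0.   0.01]
(np.int32(175), array([0.6235, 0.2898, 0.125 ]))
(np.int32(900), array([ 0.2372, -0.1054,  0.125 ]))
t 9.8 pos [0.5026 0.2546 0.0586] rpy [ 3.1415e+00  2.0000e-04 -2.6110e-01] w 0.0317 ff 30.0 F [ 0.1 -0.1 -3.6] T [ 0.02 -0.06  0.01] q [ 0.37  0.19  1.55 -0.    1.4   2.2 ]
```

drive_tool --pt "0.08 0.01 0 0 0 0" --pt "0.08 0.01 0 0 0 0" --pt "0.08 0 0 0 0 0" --pt "0.08 0 0 0 0 0" --pt "0 0 0 0 0 0"

```text
time: 10.42
tool_pos: [0.5152, 0.2503, 0.0586]
ee_rot: [3.142, -0.0, -0.262]
wrist_force: [0.2, -0.1, -3.8]
width: 0.0318
finger_force: 30.0
```

drive_tool --pt "0.06 0 0 0 0 0" --pt "0.06 0 0 0 0 0" --pt "0.06 0 0 0 0 0" --pt "0 0 0 0 0 0"

```text
time: 10.92
tool_pos: [0.5221, 0.2485, 0.0587]
ee_rot: [3.142, -0.0, -0.261]
wrist_force: [0.1, 0.5, -3.3]
width: 0.0316
finger_force: 30.0
```

```bash
python3 w.py .5316 .246 .0585 -.262
```

```text
t 10.93 pos [0.5221 0.2485 0.0587] rpy [ 3.1416e+00 -2.0000e-04 -2.6140e-01] w 0.0316 ff 30.0 F [ 0.1  0.5 -3.3] T [0.06 0.   0.  ] q [ 0.35  0.22  1.51 -0.    1.41  2.18]
move [0.246 0.    0.004] turn [ 0.   -0.    0.01]
```

drive_tool --pt "0.06 0 0 0 0 0" --pt "0.06 0 0 0 0 0" --pt "0.05 0 0 0 0 0" --pt "0 0 0 0 0 0"

```text
time: 11.42
tool_pos: [0.5286, 0.2468, 0.0586]
ee_rot: [3.142, -0.0, -0.261]
wrist_force: [0.3, -0.2, -3.5]
width: 0.0317
finger_force: 30.0
```

drive_tool --pt "0.04 0 0 0 0 0" --pt "0 0 0 0 0 0"

```text
time: 11.68
tool_pos: [0.5301, 0.2464, 0.0587]
ee_rot: [3.142, -0.0, -0.261]
wrist_force: [0.6, 0.1, -2.5]
width: 0.0317
finger_force: 30.0
```

drive_tool --pt "0.04 0 0 0 0 0" --pt "0 0 0 0 0 0"

```text
time: 11.92
tool_pos: [0.5317, 0.246, 0.0586]
ee_rot: [3.141, -0.0, -0.261]
wrist_force: [-0.6, -0.9, -3.5]
width: 0.032
finger_force: 30.0
```

```bash
python3 w.py .5316 .246 .0585 -.262
```

```text
t 11.93 pos [0.5317 0.246  0.0586] rpy [ 3.1415e+00 -1.0000e-04 -2.6130e-01] w 0.032 ff 30.0 F [-0.6 -0.9 -3.5] T [ 0.04 -0.    0.04] q [ 0.34  0.24  1.49 -0.    1.41  2.17]
move [-0.001 -0.     0.003] turn [ 0.   -0.    0.01]
```

drive_tool --pt "0.03 0 0 0 0 0" --pt "0 0 0 0 0 0"

```text
time: 12.18
tool_pos: [0.5325, 0.2458, 0.0586]
ee_rot: [3.141, 0.001, -0.261]
wrist_force: [-1.6, -0.3, -2.9]
width: 0.0316
finger_force: 30.0
```

drive_tool --pt "0.03 0 0 0 0 0" --pt "0 0 0 0 0 0"

```text
time: 12.42
tool_pos: [0.5325, 0.2458, 0.0585]
ee_rot: [3.141, 0.003, -0.261]
wrist_force: [-4.5, 0.4, -0.9]
width: 0.0319
finger_force: 30.0
```

```bash
python3 w.py .5316 .246 .0585 -.262
```

```text
t 12.43 pos [0.5325 0.2458 0.0585] rpy [ 3.1411e+00  2.9000e-03 -2.6100e-01] w 0.0319 ff 30.0 F [-4.5  0.4 -0.9] T [ 0.21  0.79 -0.1 ] q [0.34 0.24 1.49 0.   1.41 2.17]
move [-0.024  0.001  0.001] turn [0.   0.03 0.01]
```

The shoulder meets the face: the stop is at x=0.5325 with about 4.5 N. Drawing out and turning half round for the no-go end.

drive_tool --pt "-0.1 0 0 0 0 0" --pt "-0.2 0 0 0 0 0" --pt "-0.3 0 0 0 0 0" --pt "-0.4 0 0 0 0 0" --pt "-0.4 0 0 0 0 0" --pt "-0.2 0 0 0 0 0" --pt "0 0 0 0 0 0"

```text
time: 13.3
tool_pos: [0.4715, 0.2622, 0.0588]
ee_rot: [-3.142, -0.001, -0.26]
wrist_force: [-0.2, 0.4, -2.9]
width: 0.0319
finger_force: 30.0
```

drive_tool --pt "0 0 0 0 0 -0.5" --pt "0 0 0 0 0 -1" --pt "0 0 0 0 0 -1" --pt "0 0 0 0 0 -1" --pt "0 0 0 0 0 -1" --pt "0 0 0 0 0 -1" --pt "0 0 0 0 0 -1" --pt "0 0 0 0 0 -1" --pt "0 0 0 0 0 -1" --pt "0 0 0 0 0 -1" --pt "0 0 0 0 0 -1" --pt "0 0 0 0 0 -1" --pt "0 0 0 0 0 -1" --pt "0 0 0 0 0 -1" --pt "0 0 0 0 0 -1" --pt "0 0 0 0 0 -1" --pt "0 0 0 0 0 -1"

```text
time: 15.42
tool_pos: [0.4727, 0.2618, 0.0587]
ee_rot: [3.141, 0.0, 1.392]
wrist_force: [-0.0, 0.1, -4.2]
width: 0.0318
finger_force: 30.0
```

drive_tool --pt "0 0 0 0 0 -1" --pt "0 0 0 0 0 -1" --pt "0 0 0 0 0 -1" --pt "0 0 0 0 0 -1" --pt "0 0 0 0 0 -1" --pt "0 0 0 0 0 -1" --pt "0 0 0 0 0 -1" --pt "0 0 0 0 0 -1" --pt "0 0 0 0 0 -1" --pt "0 0 0 0 0 -1" --pt "0 0 0 0 0 -1" --pt "0 0 0 0 0 -1" --pt "0 0 0 0 0 -1" --pt "0 0 0 0 0 -1" --pt "0 0 0 0 0 -0.9" --pt "0 0 0 0 0 0" --pt "0 0 0 0 0 0"

```text
time: 17.55
tool_pos: [0.4723, 0.2619, 0.0587]
ee_rot: [3.142, 0.0, 2.877]
wrist_force: [0.2, -0.5, -3.9]
width: 0.0318
finger_force: 30.0
```

```bash
python3 w.py .4745 .2613 .0585 2.8800; python3 - <<'E'
from meas import *
for n in('top','scene'):
    s=snapshot(n); np.savez(f'/tmp/{n}3.npz',**s)
    print(block(s,(.6,.22))['pin'] if n=='top' else '',sleeves(s))
s=np.load('/tmp/scene3.npz')['image'][205:295,275:395]
cv2.imwrite('pics/z4.png',cv2.resize(s,(800,600),interpolation=cv2.INTER_CUBIC))
E
```

```text
t 17.55 pos [0.4723 0.2619 0.0587] rpy [3.1416e+00 3.0000e-04 2.8773e+00] w 0.0318 ff 30.0 F [ 0.2 -0.5 -3.9] T [-0.01 -0.16  0.02] q [ 0.4   0.14  1.61 -0.    1.39 -0.91]
move [-0.056  0.     0.004] turn [ 0.    0.   -0.03]
(np.int32(23), array([0.6133, 0.2233, 0.125 ])) [(np.int32(177), array([ 0.473 , -0.0285,  0.013 ])), (np.int32(182), array([0.4149, 0.1329, 0.013 ])), (np.int32(169), array([0.3991, 0.3281, 0.013 ]))]
 [(np.int32(156), array([ 0.4743, -0.0281,  0.013 ])), (np.int32(181), array([0.4161, 0.133 , 0.013 ])), (np.int32(234), array([0.4006, 0.3284, 0.013 ]))]
```

View pics/z4.png

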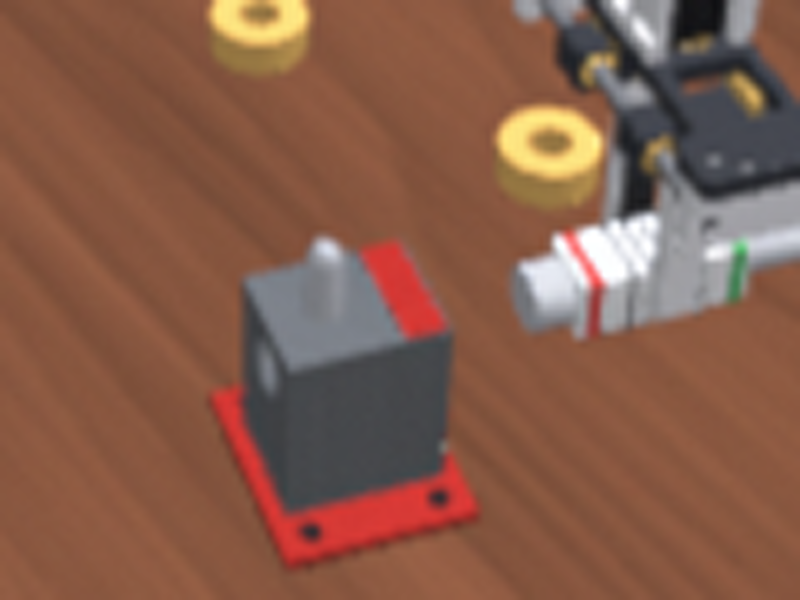

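The no-go end (crop 515,295) now faces the red bore and the block has not moved. Advancing gently until it touches.

drive_tool --pt "-0.2 0 0 0 0 -0.03" --pt "-0.3 0 0 0 0 0" --pt "-0.3 0 0 0 0 0" --pt "-0.15 0 0 0 0 0" --pt "-0.07 0 0 0 0 0" --pt "0 0 0 0 0 0"

```text
time: 18.4
tool_pos: [0.5115, 0.2514, 0.0585]
ee_rot: [-3.141, -0.0, 2.882]
wrist_force: [0.6, 0.0, -3.9]
width: 0.0321
finger_force: 30.0
```

drive_tool --pt "-0.03 0 0 0 0 0" --pt "0 0 0 0 0 0"

```text
time: 18.65
tool_pos: [0.5125, 0.2512, 0.0587]
ee_rot: [-3.142, 0.0, 2.882]
wrist_force: [0.9, -0.7, -4.7]
width: 0.0317
finger_force: 30.0
```

drive_tool --pt "-0.03 0 0 0 0 0" --pt "0 0 0 0 0 0"

```text
time: 18.9
tool_pos: [0.5138, 0.2508, 0.0587]
ee_rot: [-3.142, 0.0, 2.882]
wrist_force: [0.1, 0.3, -3.7]
width: 0.0314
finger_force: 30.0
```

```bash
python3 w.py .5151 .2504 .0585 2.8800
```

```text
t 18.9 pos [0.5138 0.2508 0.0587] rpy [-3.1415e+00  1.0000e-04  2.8819e+00] w 0.0314 ff 30.0 F [ 0.1  0.3 -3.7] T [ 0.07 -0.12  0.01] q [ 0.36  0.21  1.53 -0.    1.4  -0.96]
move [-0.035 -0.002  0.004] turn [-0.    0.    0.02]
```

drive_tool --pt "-0.03 0 0 0 0 0" --pt "0 0 0 0 0 0"

```text
time: 19.15
tool_pos: [0.515, 0.2505, 0.0587]
ee_rot: [-3.142, 0.0, 2.882]
wrist_force: [0.0, 0.2, -3.3]
width: 0.0316
finger_force: 30.0
```

drive_tool --pt "-0.03 0 0 0 0 0" --pt "0 0 0 0 0 0"

```text
time: 19.4
tool_pos: [0.5155, 0.2504, 0.0585]
ee_rot: [-3.141, -0.001, 2.882]
wrist_force: [-1.9, -0.3, -2.7]
width: 0.0318
finger_force: 30.0
```

drive_tool --pt "-0.03 0 0 0 0 0" --pt "0 0 0 0 0 0"

```text
time: 19.65
tool_pos: [0.5156, 0.2504, 0.0585]
ee_rot: [-3.141, -0.004, 2.882]
wrist_force: [-5.2, 1.2, -0.6]
width: 0.0316
finger_force: 30.0
```

```bash
python3 w.py .5151 .2504 .0585 2.8800
```

```text
t 19.65 pos [0.5156 0.2504 0.0585] rpy [-3.1411 -0.0037  2.8821] w 0.0316 ff 30.0 F [-5.2  1.2 -0.6] T [ 0.18  0.81 -0.05] q [ 0.35  0.21  1.52  0.    1.41 -0.96]
move [ 0.011 -0.002 -0.   ] turn [-0.01 -0.04  0.02]
```

The no-go end is refused at about 5 N. I'll hold it briefly, then withdraw, turn back and head for blue.

drive_tool --pt "-0.03 0 0 0 0 0" --pt "0 0 0 0 0 0" --pt "0 0 0 0 0 0" --pt "0 0 0 0 0 0" --pt "0 0 0 0 0 0" --pt "0 0 0 0 0 0"

```text
time: 20.4
tool_pos: [0.5156, 0.2504, 0.0584]
ee_rot: [-3.141, -0.006, 2.882]
wrist_force: [-7.7, 2.7, -0.7]
width: 0.0316
finger_force: 30.0
```

drive_tool --pt "0.1 0 0 0 0 0" --pt "0.2 0 0 0 0 0" --pt "0.3 0 0 0 0 0" --pt "0.3 0 0 0 0 0" --pt "0.2 0 0 0 0 0" --pt "0 0 0 0 0 0.3" --pt "0 0 0 0 0 0.7" --pt "0 0 0 0 0 1" --pt "0 0 0 0 0 1" --pt "0 0 0 0 0 1" --pt "0 0 0 0 0 1" --pt "0 0 0 0 0 1" --pt "0 0 0 0 0 1" --pt "0 0 0 0 0 1" --pt "0 0 0 0 0 1" --pt "0 0 0 0 0 1" --pt "0 0 0 0 0 1" --pt "0 0 0 0 0 1" --pt "0 0 0 0 0 1"

```text
time: 22.78
tool_pos: [0.4764, 0.2608, 0.0587]
ee_rot: [3.141, 0.0, 1.577]
wrist_force: [-0.2, 0.3, -2.6]
width: 0.0316
finger_force: 30.0
```

drive_tool --pt "0 0 0 0 0 1" --pt "0 0 0 0 0 1" --pt "0 0 0 0 0 1" --pt "0 0 0 0 0 1" --pt "0 0 0 0 0 1" --pt "0 0 0 0 0 1" --pt "0 0 0 0 0 1" --pt "0 0 0 0 0 1" --pt "0 0 0 0 0 1" --pt "0 0 0 0 0 1" --pt "0 0 0 0 0 1" --pt "0 0 0 0 0 1" --pt "0 0 0 0 0 1" --pt "0 0 0 0 0 1" --pt "0 0 0 0 0 1" --pt "0 0 0 0 0 1" --pt "0 0 0 0 0 1" --pt "0 0 0 0 0 1" --pt "0 0 0 0 0 0.9" --pt "0 0 0 0 0 0"

```text
time: 25.28
tool_pos: [0.4762, 0.2608, 0.0587]
ee_rot: [3.142, -0.0, -0.308]
wrist_force: [-0.4, 0.0, -3.3]
width: 0.0314
finger_force: 30.0
```

```bash
python3 w.py .4785 -.1561 .0585 -.305
```

```text
t 25.27 pos [0.4762 0.2608 0.0587] rpy [ 3.1416e+00 -4.0000e-04 -3.0810e-01] w 0.0314 ff 30.0 F [-0.4  0.  -3.3] T [ 0.05  0.01 -0.01] q [ 0.4   0.15  1.6  -0.    1.39  2.28]
move [3.214e+00 9.914e+00 5.000e-03] turn [ 0.   -0.   -0.03]
```

drive_tool --pt "0.07 0.2 0 0 0 0" --pt "0.16 0.5 0 0 0 0" --pt "0.27 0.82 0 0 0 0" --pt "0.27 0.82 0 0 0 0" --pt "0.27 0.82 0 0 0 0" --pt "0.27 0.82 0 0 0 0" --pt "0.27 0.82 0 0 0 0" --pt "0.27 0.82 0 0 0 0" --pt "0.27 0.82 0 0 0 0" --pt "0.27 0.82 0 0 0 0" --pt "0.27 0.82 0 0 0 0" --pt "0.27 0.82 0 0 0 0" --pt "0.2 0.7 0 0 0 0" --pt "0.08 0.31 0 0 0 -0.03" --pt "0 0 0 0 0 0" --pt "0 0 0 0 0 0"

```text
time: 27.28
tool_pos: [0.4777, -0.155, 0.0586]
ee_rot: [-3.141, 0.0, -0.305]
wrist_force: [-0.7, -1.1, -3.9]
width: 0.0319
finger_force: 30.0
```

```bash
python3 w.py .4785 -.1561 .0585 -.305; python3 - <<'E'
from meas import *
for n in('top','scene'):
    s=snapshot(n); np.savez(f'/tmp/{n}4.npz',**s)
    if n=='top': print(block(s,(.607,-.197)),block(s,(.604,.226)))
    print(sleeves(s))
a=cv2.resize(np.load('/tmp/scene4.npz')['image'][150:225,210:330],(800,500),interpolation=cv2.INTER_CUBIC)
cv2.imwrite('pics/z5.png',a)
E
```

```text
t 27.27 pos [ 0.4777 -0.155   0.0586] rpy [-3.141e+00  4.000e-04 -3.046e-01] w 0.0319 ff 30.0 F [-0.7 -1.1 -3.9] T [ 0.03  0.01 -0.  ] q [-0.43  0.06  1.7   0.    1.38  1.45]
move [0.027 0.02  0.002] turn [-0.01  0.    0.  ]
{'top': ((608.5746459960938, -196.65904235839844), (55.91904067993164, 71.37977600097656), 72.70387268066406), 'pin': (np.int32(22), array([ 0.6165, -0.1982,  0.125 ]))} {'top': ((604.0802001953125, 226.49905395507812), (58.059242248535156, 73.13128662109375), 74.62834930419922), 'pin': (np.int32(25), array([0.6126, 0.2231, 0.125 ]))}
[(np.int32(176), array([ 0.4731, -0.0285,  0.013 ])), (np.int32(182), array([0.4149, 0.1329, 0.013 ])), (np.int32(187), array([0.3979, 0.3289, 0.013 ]))]
[(np.int32(155), array([ 0.4742, -0.0283,  0.013 ])), (np.int32(181), array([0.416 , 0.1329, 0.013 ])), (np.int32(236), array([0.4007, 0.3285, 0.013 ]))]
```

View pics/z5.png

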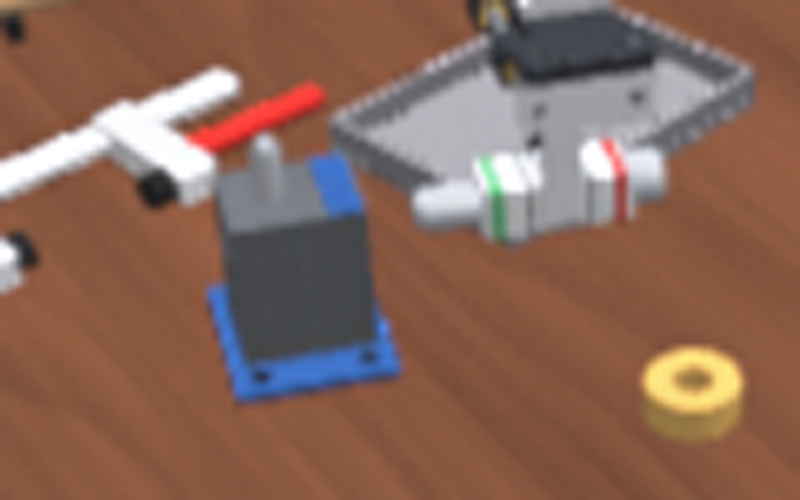

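The go end (crop 415,205) faces the blue block's front, and red's block has not shifted. Entering blue.

drive_tool --pt "0 0.01 0 0 0 0" --pt "0.2 0 0 0 0 0" --pt "0.3 0 0 0 0 0" --pt "0.2 0 0 0 0 0" --pt "0.1 0 0 0 0 0" --pt "0.05 0 0 0 0 0" --pt "0 0 0 0 0 0"

```text
time: 28.25
tool_pos: [0.5102, -0.1664, 0.0586]
ee_rot: [3.142, 0.0, -0.305]
wrist_force: [0.3, -1.2, -4.1]
width: 0.0318
finger_force: 30.0
```

drive_tool --pt "0.06 0 0 0 0 0" --pt "0.06 0 0 0 0 0" --pt "0 0 0 0 0 0"

```text
time: 28.62
tool_pos: [0.5151, -0.168, 0.0588]
ee_rot: [3.141, -0.0, -0.305]
wrist_force: [-0.9, -1.3, -3.6]
width: 0.0318
finger_force: 30.0
```

```bash
python3 w.py .5358 -.1739 .0585 -.305
```

```text
t 28.62 pos [ 0.5151 -0.168   0.0588] rpy [ 3.1414e+00 -5.0000e-04 -3.0530e-01] w 0.0318 ff 30.0 F [-0.9 -1.3 -3.6] T [-0.02 -0.02 -0.02] q [-0.42  0.14  1.6  -0.    1.39  1.46]
move [ 0.538 -0.015  0.007] turn [ 0. -0. -0.]
```

drive_tool --pt "0.08 0 0 0 0 0" --pt "0.08 0 0 0 0 0" --pt "0.08 0 0 0 0 0" --pt "0 0 0 0 0 0"

```text
time: 29.12
tool_pos: [0.5244, -0.1709, 0.0587]
ee_rot: [3.141, -0.0, -0.305]
wrist_force: [-0.1, -1.0, -4.5]
width: 0.0319
finger_force: 30.0
```

```bash
python3 w.py .5358 -.1739 .0585 -.305
```

```text
t 29.12 pos [ 0.5244 -0.1709  0.0587] rpy [ 3.1414e+00 -5.0000e-04 -3.0520e-01] w 0.0319 ff 30.0 F [-0.1 -1.  -4.5] T [-0.13 -0.07 -0.01] q [-0.42  0.17  1.58 -0.    1.4   1.46]
move [ 0.293 -0.015  0.004] turn [ 0. -0. -0.]
```

drive_tool --pt "0.08 0.012 0 0 0 0" --pt "0.08 0 0 0 0 0" --pt "0.05 0 0 0 0 0" --pt "0 0 0 0 0 0"

```text
time: 29.62
tool_pos: [0.5321, -0.1737, 0.0587]
ee_rot: [-3.142, -0.0, -0.305]
wrist_force: [-0.3, -0.2, -3.0]
width: 0.0316
finger_force: 30.0
```

drive_tool --pt "0.04 0 0 0 0 0" --pt "0 0 0 0 0 0"

```text
time: 29.88
tool_pos: [0.5335, -0.1742, 0.0587]
ee_rot: [3.142, -0.0, -0.305]
wrist_force: [-0.4, 0.1, -4.5]
width: 0.0318
finger_force: 30.0
```

drive_tool --pt "0.03 0 0 0 0 0" --pt "0 0 0 0 0 0"

```text
time: 30.12
tool_pos: [0.5346, -0.1746, 0.0587]
ee_rot: [3.142, -0.0, -0.305]
wrist_force: [-0.5, 0.3, -3.4]
width: 0.0315
finger_force: 30.0
```

drive_tool --pt "0.03 0 0 0 0 0" --pt "0 0 0 0 0 0"

```text
time: 30.38
tool_pos: [0.5358, -0.1749, 0.0587]
ee_rot: [3.142, -0.0, -0.305]
wrist_force: [0.4, 0.7, -4.6]
width: 0.0316
finger_force: 30.0
```

```bash
python3 w.py .5358 -.1739 .0585 -.305
```

```text
t 30.38 pos [ 0.5358 -0.1749  0.0587] rpy [ 3.1415e+00 -1.0000e-04 -3.0520e-01] w 0.0316 ff 30.0 F [ 0.4  0.7 -4.6] T [ 0.09 -0.01  0.03] q [-0.42  0.19  1.55 -0.    1.4   1.46]
move [-0.008 -0.025  0.005] turn [ 0. -0. -0.]
```

drive_tool --pt "0.03 0 0 0 0 0" --pt "0 0 0 0 0 0"

```text
time: 30.62
tool_pos: [0.5369, -0.1753, 0.0587]
ee_rot: [3.141, -0.0, -0.305]
wrist_force: [-1.0, -0.6, -4.0]
width: 0.0319
finger_force: 30.0
```

drive_tool --pt "0.03 0 0 0 0 0" --pt "0 0 0 0 0 0"

```text
time: 30.88
tool_pos: [0.5369, -0.1753, 0.0585]
ee_rot: [3.141, 0.003, -0.305]
wrist_force: [-4.5, 0.8, -1.0]
width: 0.0318
finger_force: 30.0
```

drive_tool --pt "0.02 0 0 0 0 0" --pt "0 0 0 0 0 0"

```text
time: 31.12
tool_pos: [0.5369, -0.1753, 0.0583]
ee_rot: [3.141, 0.004, -0.305]
wrist_force: [-7.0, 0.7, -1.2]
width: 0.0319
finger_force: 30.0
```

```bash
python3 w.py .5358 -.1739 .0585 -.305
```

```text
t 31.12 pos [ 0.5369 -0.1753  0.0583] rpy [ 3.1415  0.0045 -0.3051] w 0.0319 ff 30.0 F [-7.   0.7 -1.2] T [0.36 1.05 0.08] q [-0.42  0.2   1.54 -0.    1.41  1.46]
move [-0.037 -0.025 -0.004] turn [ 0.    0.04 -0.  ]
```

Blue's shoulder is seated. Withdrawing and turning for the no-go end.

drive_tool --pt "-0.15 0 0 0 0 0" --pt "-0.2 0 0 0 0 0" --pt "-0.3 0 0 0 0 0" --pt "-0.4 0 0 0 0 0" --pt "-0.4 0 0 0 0 0" --pt "-0.2 0 0 0 0 0" --pt "0 0 0 0 0 0"

```text
time: 32.0
tool_pos: [0.4756, -0.1559, 0.0589]
ee_rot: [3.141, -0.001, -0.305]
wrist_force: [0.1, -0.4, -4.3]
width: 0.0316
finger_force: 30.0
```

drive_tool --pt "0 0 0 0 0 -0.5" --pt "0 0 0 0 0 -1" --pt "0 0 0 0 0 -1" --pt "0 0 0 0 0 -1" --pt "0 0 0 0 0 -1" --pt "0 0 0 0 0 -1" --pt "0 0 0 0 0 -1" --pt "0 0 0 0 0 -1" --pt "0 0 0 0 0 -1" --pt "0 0 0 0 0 -1" --pt "0 0 0 0 0 -1" --pt "0 0 0 0 0 -1" --pt "0 0 0 0 0 -1" --pt "0 0 0 0 0 -1" --pt "0 0 0 0 0 -1" --pt "0 0 0 0 0 -1" --pt "0 0 0 0 0 -1"

```text
time: 34.12
tool_pos: [0.4765, -0.1563, 0.0588]
ee_rot: [3.141, 0.0, 1.348]
wrist_force: [-0.9, -0.0, -3.6]
width: 0.0321
finger_force: 30.0
```

drive_tool --pt "0 0 0 0 0 -1" --pt "0 0 0 0 0 -1" --pt "0 0 0 0 0 -1" --pt "0 0 0 0 0 -1" --pt "0 0 0 0 0 -1" --pt "0 0 0 0 0 -1" --pt "0 0 0 0 0 -1" --pt "0 0 0 0 0 -1" --pt "0 0 0 0 0 -1" --pt "0 0 0 0 0 -1" --pt "0 0 0 0 0 -1" --pt "0 0 0 0 0 -1" --pt "0 0 0 0 0 -1" --pt "0 0 0 0 0 -1" --pt "0 0 0 0 0 -0.92" --pt "0 0 0 0 0 0" --pt "0 0 0 0 0 0"

```text
time: 36.25
tool_pos: [0.4761, -0.1561, 0.0587]
ee_rot: [-3.142, 0.0, 2.835]
wrist_force: [-0.5, -0.2, -3.5]
width: 0.0316
finger_force: 30.0
```

```bash
python3 w.py .5197 -.1699 .0585 2.8366; python3 - <<'E'
from meas import *
s=snapshot('top'); np.savez('/tmp/top5.npz',**s)
print(block(s,(.607,-.197)),sleeves(s))
E
```

```text
t 36.25 pos [ 0.4761 -0.1561  0.0587] rpy [-3.1415e+00  4.0000e-04  2.8355e+00] w 0.0316 ff 30.0 F [-0.5 -0.2 -3.5] T [-0.04 -0.16  0.01] q [-0.43  0.06  1.7  -0.    1.38 -1.69]
move [-1.142  0.     0.006] turn [-0.    0.   -0.01]
{'top': ((610.5254516601562, -197.26649475097656), (55.91904067993164, 67.29340362548828), 72.70387268066406), 'pin': (np.int32(23), array([ 0.6162, -0.1981,  0.125 ]))} [(np.int32(175), array([ 0.4731, -0.0283,  0.013 ])), (np.int32(181), array([0.415 , 0.1329, 0.013 ])), (np.int32(183), array([0.3979, 0.3292, 0.013 ]))]
```

drive_tool --pt "-0.2 0 0 0 0 -0.01" --pt "-0.3 0 0 0 0 0" --pt "-0.3 0 0 0 0 0" --pt "-0.15 0 0 0 0 0" --pt "-0.1 0 0 0 0 0" --pt "-0.05 0 0 0 0 0" --pt "0 0 0 0 0 0"

```text
time: 37.17
tool_pos: [0.5177, -0.1692, 0.0586]
ee_rot: [-3.142, -0.0, 2.838]
wrist_force: [-0.2, 0.2, -3.6]
width: 0.032
finger_force: 30.0
```

drive_tool --pt "-0.03 0 0 0 0 0" --pt "0 0 0 0 0 0"

```text
time: 37.42
tool_pos: [0.5189, -0.1695, 0.0588]
ee_rot: [-3.142, 0.0, 2.838]
wrist_force: [-0.1, -0.5, -3.4]
width: 0.0318
finger_force: 30.0
```

drive_tool --pt "-0.03 0 0 0 0 0" --pt "0 0 0 0 0 0"

```text
time: 37.67
tool_pos: [0.5201, -0.1699, 0.0587]
ee_rot: [-3.141, 0.0, 2.838]
wrist_force: [0.8, -0.2, -3.6]
width: 0.0316
finger_force: 30.0
```

drive_tool --pt "-0.02 0 0 0 0 0" --pt "0 0 0 0 0 0"

```text
time: 37.92
tool_pos: [0.5202, -0.17, 0.0585]
ee_rot: [-3.141, -0.002, 2.838]
wrist_force: [-3.0, 1.6, -2.5]
width: 0.0321
finger_force: 30.0
```

```bash
python3 w.py .5197 -.1699 .0585 2.8366
```

```text
t 37.92 pos [ 0.5202 -0.17    0.0585] rpy [-3.1415e+00 -1.7000e-03  2.8378e+00] w 0.0321 ff 30.0 F [-3.   1.6 -2.5] T [0.21 0.28 0.06] q [-0.42  0.16  1.59 -0.    1.4  -1.69]
move [ 0.012 -0.002  0.001] turn [-0.   -0.02  0.01]
```

drive_tool --pt "-0.04 0 0 0 0 0" --pt "0 0 0 0 0 0" --pt "0 0 0 0 0 0" --pt "0 0 0 0 0 0" --pt "0 0 0 0 0 0" --pt "0 0 0 0 0 0"

```text
time: 38.67
tool_pos: [0.5202, -0.17, 0.0582]
ee_rot: [-3.141, -0.005, 2.838]
wrist_force: [-6.6, 1.3, -0.5]
width: 0.0318
finger_force: 30.0
```

drive_tool --pt "0.1 0 0 0 0 0" --pt "0.2 0 0 0 0 0" --pt "0.3 0 0 0 0 0" --pt "0.4 0 0 0 0 0" --pt "0.3 0 0 0 0 0" --pt "0.1 0 0 0 0 0.5" --pt "0 0 0 0 0 1" --pt "0 0 0 0 0 1" --pt "0 0 0 0 0 1" --pt "0 0 0 0 0 1" --pt "0 0 0 0 0 1" --pt "0 0 0 0 0 1" --pt "0 0 0 0 0 1" --pt "0 0 0 0 0 1" --pt "0 0 0 0 0 1" --pt "0 0 0 0 0 1" --pt "0 0 0 0 0 1" --pt "0 0 0 0 0 1"

```text
time: 40.92
tool_pos: [0.4687, -0.1538, 0.0588]
ee_rot: [3.141, 0.0, 1.584]
wrist_force: [0.4, -0.8, -4.2]
width: 0.0318
finger_force: 30.0
```

drive_tool --pt "0 0 0 0 0 1" --pt "0 0 0 0 0 1" --pt "0 0 0 0 0 1" --pt "0 0 0 0 0 1" --pt "0 0 0 0 0 1" --pt "0 0 0 0 0 1" --pt "0 0 0 0 0 1" --pt "0 0 0 0 0 1" --pt "0 0 0 0 0 1" --pt "0 0 0 0 0 1" --pt "0 0 0 0 0 1" --pt "0 0 0 0 0 1" --pt "0 0 0 0 0 1" --pt "0 0 0 0 0 0.35" --pt "0 0 0 0 0 0"

```text
time: 42.8
tool_pos: [0.4688, -0.1539, 0.0588]
ee_rot: [3.141, -0.0, 0.254]
wrist_force: [-0.5, 0.3, -3.3]
width: 0.0321
finger_force: 30.0
```

```bash
python3 w.py .3902 -.3018 .0585 .253
```

```text
t 42.8 pos [ 0.4688 -0.1539  0.0588] rpy [ 3.1413e+00 -2.0000e-04  2.5370e-01] w 0.0321 ff 30.0 F [-0.5  0.3 -3.3] T [ 0.07  0.01 -0.01] q [-0.43  0.04  1.72 -0.    1.38  0.89]
move [-2.831  3.087  0.008] turn [ 0.   -0.    0.01]
```

drive_tool --pt "-0.28 0.31 0 0 0 0" --pt "-0.57 0.62 0 0 0 0" --pt "-0.57 0.62 0 0 0 0" --pt "-0.57 0.62 0 0 0 0" --pt "-0.57 0.62 0 0 0 0" --pt "-0.27 0.3 0 0 0 0" --pt "0 0 0 0 0 0" --pt "0 0 0.3 0 0 0" --pt "0 0 0.4 0 0 0" --pt "0 0 0.3 0 0 0" --pt "0 0 0.1 0 0 0" --pt "0 0 0 0 0 0"

```text
time: 44.3
tool_pos: [0.3902, -0.3015, 0.0142]
ee_rot: [-3.141, 0.001, 0.253]
wrist_force: [1.1, -0.1, -3.4]
width: 0.0316
finger_force: 30.0
```

```bash
python3 w.py .3902 -.3018 .0095 .253
```

```text
t 44.3 pos [ 0.3902 -0.3015  0.0142] rpy [-3.1408e+00  5.0000e-04  2.5320e-01] w 0.0316 ff 30.0 F [ 1.1 -0.1 -3.4] T [ 0.04  0.01 -0.03] q [-0.77  0.08  1.77 -0.    1.29  0.54]
move [-0.001  0.007  0.117] turn [-0.01  0.01  0.  ]
```

drive_tool --pt "0 0 0.06 0 0 0" --pt "0 0 0.05 0 0 0" --pt "0 0 0 0 0 0"

```text
time: 44.68
tool_pos: [0.3902, -0.3019, 0.0103]
ee_rot: [3.141, -0.0, 0.253]
wrist_force: [-0.4, 0.9, -3.7]
width: 0.0316
finger_force: 30.0
```

drive_tool --pt "0 0 0.02 0 0 0" --pt "0 0 0 0 0 0"

```text
time: 44.92
tool_pos: [0.3904, -0.3021, 0.0099]
ee_rot: [3.141, -0.0, 0.253]
wrist_force: [-0.3, -0.1, -1.2]
width: 0.0317
finger_force: 30.0
```

```bash
python3 w.py
```

```text
t 44.92 pos [ 0.3904 -0.3021  0.0099] rpy [ 3.141e+00 -3.000e-04  2.528e-01] w 0.0317 ff 30.0 F [-0.3 -0.1 -1.2] T [0.07 0.08 0.04] q [-0.77  0.09  1.77 -0.    1.28  0.54]
```

Touchdown. Releasing and rising, then on to the sleeve for blue.

drive_tool --pt "0 0 0 0 0 0" --pt "0 0 0 0 0 0" --pt "0 0 0 0 0 0" --pt "0 0 0 0 0 0" --pt "0 0 -0.3 0 0 0" --pt "0 0 -0.6 0 0 0" --pt "0 0 -0.6 0 0 0" --pt "0 0 -0.5 0 0 0" --pt "0 0 -0.5 0 0 0" --pt "0 0 0 0 0 0" --gripper 0.4

```text
time: 46.18
tool_pos: [0.3915, -0.303, 0.1122]
ee_rot: [3.137, -0.003, 0.253]
wrist_force: [-0.1, 0.3, 0.0]
width: 0.0565
finger_force: 0.0
```

```bash
python3 - <<'E'
from meas import *
for n in('top','scene'):
    s=snapshot(n); np.savez(f'/tmp/{n}6.npz',**s); print(sleeves(s))
    if n=='top': print(block(s,(.607,-.197)),block(s,(.604,.226)))
a=cv2.resize(np.load('/tmp/scene6.npz')['image'][140:230,210:330],(640,480),interpolation=cv2.INTER_CUBIC)
cv2.imwrite('pics/z6.png',a)
E
python3 w.py .4735 -.0285 .06 .253
```

```text
[(np.int32(175), array([ 0.5157, -0.0481,  0.013 ])), (np.int32(184), array([0.4149, 0.1329, 0.013 ])), (np.int32(185), array([0.3979, 0.3289, 0.013 ]))]
{'top': ((607.428955078125, -196.5343017578125), (56.418113708496094, 73.58245849609375), 72.64281463623047), 'pin': (np.int32(22), array([ 0.6165, -0.1982,  0.125 ]))} {'top': ((604.5708618164062, 226.20651245117188), (58.36324691772461, 72.03006744384766), 74.62834930419922), 'pin': (np.int32(22), array([0.6137, 0.2235, 0.125 ]))}
[(np.int32(159), array([ 0.5172, -0.0476,  0.013 ])), (np.int32(180), array([0.4162, 0.1331, 0.013 ])), (np.int32(234), array([0.4006, 0.3284, 0.013 ]))]
t 46.27 pos [ 0.3902 -0.3018  0.1095] rpy [ 3.1413e+00 -1.0000e-04  2.5280e-01] w 0.0566 ff 0.0 F [0.3 0.3 0.3] T [-0.03  0.06  0.  ] q [-0.77  0.    1.65 -0.    1.49  0.54]
move [ 3.725 -6.095  1.237] turn [ 0. -0. -0.]
```

View pics/z6.png

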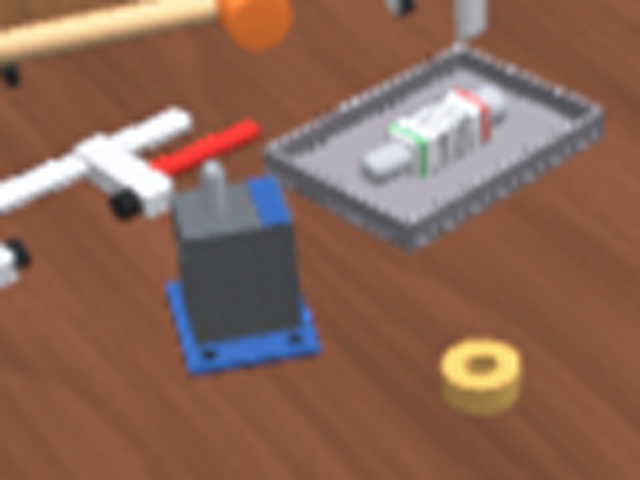

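The gauge now rests in the middle of the tray. The sleeve near blue was knocked to about (0.516, -0.048), now at crop (480,370). Going for its new place.

drive_tool --pt "0.33 -0.38 0 0 0 0" --pt "0.66 -0.76 0 0 0 0" --pt "0.66 -0.76 0 0 0 0" --pt "0.66 -0.76 0 0 0 0" --pt "0.66 -0.76 0.2 0 0 0" --pt "0.66 -0.76 0.2 0 0 0" --pt "0.66 -0.76 0.3 0 0 0" --pt "0.34 -0.42 0.3 0 0 0" --pt "0 0 0.3 0 0 0" --pt "0 0 0 0 0 0" --pt "0 0 0 0 0 0" --gripper 0

```text
time: 47.65
tool_pos: [0.5157, -0.0489, 0.0575]
ee_rot: [3.141, 0.0, 0.251]
wrist_force: [0.2, -0.7, 0.4]
width: 0.0938
finger_force: 0.0
```

```bash
python3 w.py .5162 -.0479 .005 .253
```

```text
t 47.65 pos [ 0.5157 -0.0489  0.0575] rpy [3.1413e+00 2.0000e-04 2.5140e-01] w 0.0938 ff 0.0 F [ 0.2 -0.7  0.4] T [ 0.02  0.01 -0.01] q [-0.2   0.09  1.66 -0.    1.38  1.12]
move [ 0.019 -0.023  1.313] turn [ 0.    0.   -0.02]
```

drive_tool --pt "0.02 -0.02 0.3 0 0 0" --pt "0 0 0.4 0 0 0" --pt "0 0 0.3 0 0 0" --pt "0 0 0.2 0 0 0" --pt "0 0 0.1 0 0 0" --pt "0 0 0 0 0 0" --pt "0 0 0 0 0 0"

```text
time: 48.52
tool_pos: [0.517, -0.047, 0.006]
ee_rot: [3.141, -0.001, 0.253]
wrist_force: [0.4, -0.1, 1.0]
width: 0.094
finger_force: 0.0
```

drive_tool --pt "0 0 0 0 0 0" --pt "0 0 0 0 0 0" --pt "0 0 0 0 0 0" --pt "0 0 0 0 0 0" --pt "0 0 0 0 0 0" --pt "0 0 0 0 0 0" --pt "0 0 0 0 0 0" --gripper 1

```text
time: 49.4
tool_pos: [0.5165, -0.0471, 0.0055]
ee_rot: [3.141, 0.0, 0.253]
wrist_force: [-0.0, -1.2, 0.7]
width: 0.0485
finger_force: 30.0
```

```bash
python3 w.py
```

```text
t 49.4 pos [ 0.5165 -0.0471  0.0055] rpy [3.1413e+00 1.0000e-04 2.5280e-01] w 0.0485 ff 30.0 F [-0.  -1.2  0.7] T [-0.1   0.03 -0.05] q [-0.2   0.15  1.72 -0.    1.28  1.12]
```

Gripped. Lifting and carrying it to the blue pin.

drive_tool --pt "0 0 -0.3 0 0 0" --pt "0 0 -0.6 0 0 0" --pt "0 0 -0.8 0 0 0" --pt "0 0 -0.8 0 0 0" --pt "0 0 -0.7 0 0 0" --pt "0 0 -0.4 0 0 0" --pt "0 0 0 0 0 0" --pt "0.1 0.3 0 0 0 0" --pt "0.2 0.6 0 0 0 0" --pt "0.2 0.6 0 0 0 0" --pt "0.2 0.6 0 0 0 0" --pt "0.2 0.6 0 0 0 0" --pt "0.2 0.6 0 0 0 0" --pt "0.2 0.6 0 0 0 0" --pt "0.1 0.3 0 0 0 0" --pt "0.09 0.16 0 0 0 0" --pt "0 0 0 0 0 0" --pt "0 0 0 0 0 0"

```text
time: 51.65
tool_pos: [0.6177, -0.2003, 0.1496]
ee_rot: [-3.141, 0.0, 0.253]
wrist_force: [-0.7, -0.1, -1.2]
width: 0.0488
finger_force: 30.0
```

```bash
python3 w.py .618 -.2007 .0975 .253; python3 - <<'E'
from meas import *
for n in('top','scene'):
    s=snapshot(n); np.savez(f'/tmp/{n}7.npz',**s)
    w=cloud(s);hsv=cv2.cvtColor(s['image'],cv2.COLOR_BGR2HSV);H,Sa,V=[hsv[...,i].astype(int) for i in range(3)]
    m=(H>17)&(H<33)&(Sa>100)&(V>100)&(np.hypot(w[...,0]-.618,w[...,1]+.2)<.05)&(w[...,2]>.12); print(n,m.sum(),rect(s,m,.166) if m.sum()>5 else '',np.nanmedian(w[m],0) if m.any() else '')
a=np.load('/tmp/scene7.npz')['image'][140:215,215:315];b=np.load('/tmp/top7.npz')['image'][140:200,345:425]
cv2.imwrite('pics/z7.png',np.hstack([cv2.resize(a,(400,300),interpolation=cv2.INTER_CUBIC),cv2.resize(b,(400,300),interpolation=cv2.INTER_CUBIC)]))
E
```

```text
t 51.65 pos [ 0.6177 -0.2003  0.1496] rpy [-3.1414e+00  1.0000e-04  2.5350e-01] w 0.0488 ff 30.0 F [-0.7 -0.1 -1.2] T [ 0.    0.01 -0.04] q [-0.4   0.32  1.2   0.    1.62  0.92]
move [0.005 0.013 1.302] turn [-0.  0.  0.]
top 68 ((607.0861206054688, -220.00534057617188), (16.845054626464844, 77.854248046875), 27.718339920043945) [ 0.59929739 -0.20663132  0.16488013]
scene 116 ((593.7560424804688, -298.6408996582031), (302.23443603515625, 50.47270965576172), 68.25517272949219) [ 0.62904465 -0.20044855  0.16424229]
```

View pics/z7.png

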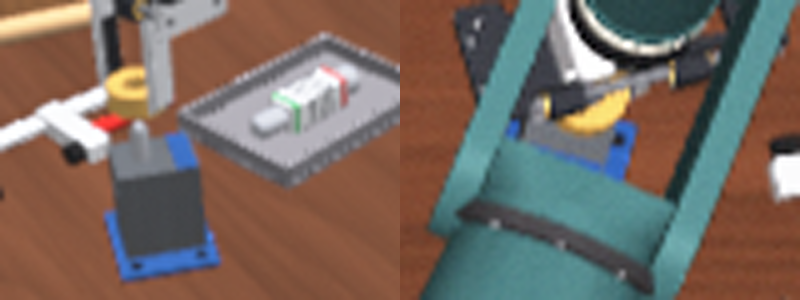

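The sleeve is held above the blue pin, at left (127,92) with the pin at (139,128), partly hidden by a finger. I'll check its visible edges against the expected circle.

```bash
cat > chk.py <<'E'
import sys
from meas import *
# chk.py file_suffix toolx tooly zbottom : visible brass edges vs expected projected ring edges
k=sys.argv[1]; x,y,zb=map(float,sys.argv[2:5])
for n in('top','scene'):
    s=dict(np.load(f'/tmp/{n}{k}.npz')); K,R,t=cam(s); w=cloud(s)
    hsv=cv2.cvtColor(s['image'],cv2.COLOR_BGR2HSV);H,Sa,V=[hsv[...,i].astype(int) for i in range(3)]
    a=np.linspace(0,2*np.pi,90); P=np.array([[x+.025*np.cos(q),y+.025*np.sin(q),z] for z in(zb,zb+.022) for q in a])
    p=cv2.projectPoints(P,np.array(s['rvec'],float),np.array(s['tvec'],float),K,None)[0][:,0]
    c=cv2.projectPoints(np.array([[x,y,zb+.011],[x+.01,y,zb+.011],[x,y+.01,zb+.011]]),np.array(s['rvec'],float),np.array(s['tvec'],float),K,None)[0][:,0]
    m=((H>17)&(H<33)&(Sa>90)&(V>90)).astype(np.uint8); m[:int(p[:,1].min())-6]=0;m[int(p[:,1].max())+6:]=0;m[:,:int(p[:,0].min())-6]=0;m[:,int(p[:,0].max())+6:]=0
    nn,l,st,ce=cv2.connectedComponentsWithStats(m); i=1+np.argmax(st[1:,4]); b=st[i]
    print(n,'pred u',p[:,0].min().round(1),p[:,0].max().round(1),'v',p[:,1].min().round(1),p[:,1].max().round(1),'seen u',b[0]-.5,b[0]+b[2]-.5,'v',b[1]-.5,b[1]+b[3]-.5,'d/10mm x',(c[1]-c[0]).round(1),'y',(c[2]-c[0]).round(1))
E
python3 chk.py 7 .6177 -.2003 .144
```

```text
top pred u 373.6 390.9 v 148.9 166.6 seen u 376.5 390.5 v 157.5 166.5 d/10mm x [-0.1 -3.2] y [-3.3  0. ]
scene pred u 240.6 256.5 v 156.3 169.9 seen u 241.5 251.5 v 156.5 168.5 d/10mm x [-2.7  0.9] y [1.4 1.3]
```

drive_tool --pt "0 0.01 0.2 0 0 0" --pt "0 0 0.2 0 0 0" --pt "0 0 0.15 0 0 0" --pt "0 0 0.1 0 0 0" --pt "0 0 0 0 0 0"

```text
time: 52.38
tool_pos: [0.6177, -0.2012, 0.1228]
ee_rot: [-3.141, 0.001, 0.253]
wrist_force: [-0.1, 0.4, -1.8]
width: 0.0484
finger_force: 30.0
```

drive_tool --pt "0 0 0.1 0 0 0" --pt "0 0 0.1 0 0 0" --pt "0 0 0.1 0 0 0" --pt "0 0 0 0 0 0"

```text
time: 52.88
tool_pos: [0.6176, -0.2012, 0.1108]
ee_rot: [-3.141, 0.001, 0.253]
wrist_force: [-0.3, -0.0, -1.3]
width: 0.0485
finger_force: 30.0
```

```bash
python3 w.py .618 -.2007 .0975 .253
```

```text
t 52.88 pos [ 0.6176 -0.2012  0.1108] rpy [-3.1409e+00  9.0000e-04  2.5270e-01] w 0.0485 ff 30.0 F [-0.3 -0.  -1.3] T [-0.    0.01  0.05] q [-0.4   0.34  1.26 -0.    1.54  0.92]
move [ 0.012 -0.009  0.333] turn [-0.01  0.01 -0.  ]
```

drive_tool --pt "0 0 0.1 0 0 0" --pt "0 0 0.1 0 0 0" --pt "0 0 0.05 0 0 0" --pt "0 0 0 0 0 0"

```text
time: 53.38
tool_pos: [0.6178, -0.2013, 0.1011]
ee_rot: [-3.141, 0.0, 0.253]
wrist_force: [-0.1, 0.2, -1.7]
width: 0.0485
finger_force: 30.0
```

drive_tool --pt "0 0 0.04 0 0 0" --pt "0 0 0 0 0 0"

```text
time: 53.62
tool_pos: [0.6179, -0.2013, 0.0998]
ee_rot: [3.142, 0.0, 0.253]
wrist_force: [0.0, 0.5, -2.0]
width: 0.0488
finger_force: 30.0
```

drive_tool --pt "0 0 0.03 0 0 0" --pt "0 0 0 0 0 0"

```text
time: 53.88
tool_pos: [0.6179, -0.2013, 0.0986]
ee_rot: [-3.142, 0.0, 0.253]
wrist_force: [0.9, -0.4, -1.0]
width: 0.0487
finger_force: 30.0
```

```bash
python3 w.py .618 -.2007 .0975 .253
```

```text
t 53.88 pos [ 0.6179 -0.2013  0.0986] rpy [-3.1416e+00  1.0000e-04  2.5280e-01] w 0.0487 ff 30.0 F [ 0.9 -0.4 -1. ] T [-0.01 -0.01  0.01] q [-0.4   0.35  1.27 -0.    1.52  0.92]
move [ 0.006 -0.014  0.027] turn [-0.  0. -0.]
```

One more small step down, then release and rise.

drive_tool --pt "0 0 0.025 0 0 0" --pt "0 0 0 0 0 0"

```text
time: 54.12
tool_pos: [0.6179, -0.2013, 0.0976]
ee_rot: [3.142, 0.0, 0.253]
wrist_force: [0.2, 0.1, -2.0]
width: 0.0487
finger_force: 30.0
```

drive_tool --pt "0 0 0 0 0 0" --pt "0 0 0 0 0 0" --pt "0 0 0 0 0 0" --pt "0 0 0 0 0 0" --pt "0 0 0 0 0 0" --pt "0 0 -0.2 0 0 0" --pt "0 0 -0.5 0 0 0" --pt "0 0 -0.6 0 0 0" --pt "0 0 -0.4 0 0 0" --pt "0 0 0 0 0 0" --gripper 0

```text
time: 55.38
tool_pos: [0.6191, -0.2018, 0.1687]
ee_rot: [3.138, -0.004, 0.253]
wrist_force: [-0.7, -0.2, 0.4]
width: 0.094
finger_force: 0.0
```

```bash
python3 - <<'E'
from meas import *
s=snapshot('scene');np.savez('/tmp/scene8.npz',**s);print(sleeves(s))
s=snapshot('top');np.savez('/tmp/top8.npz',**s);print(sleeves(s))
E
python3 chk.py 8 .618 -.201 .092; python3 w.py .4155 .133 .06 .253
```

```text
[(np.int32(180), array([0.4161, 0.1331, 0.013 ])), (np.int32(235), array([0.4007, 0.3284, 0.013 ]))]
[(np.int32(180), array([0.415, 0.133, 0.013])), (np.int32(186), array([0.3982, 0.3289, 0.013 ]))]
top pred u 371.7 388.4 v 153.5 170.5 seen u 371.5 388.5 v 157.5 170.5 d/10mm x [-0.1 -3. ] y [-3.1  0. ]
scene pred u 242.0 257.5 v 169.5 183.0 seen u 242.5 256.5 v 169.5 182.5 d/10mm x [-2.7  0.9] y [1.4 1.3]
t 55.48 pos [ 0.6178 -0.2012  0.1655] rpy [-3.1415e+00  2.0000e-04  2.5280e-01] w 0.0939 ff 0.0 F [0.  0.6 0.1] T [-0.02  0.02  0.02] q [-0.4   0.32  1.17 -0.    1.65  0.92]
move [-2.806 -9.356  2.639] turn [-0.  0. -0.]
```

Blue's sleeve is seated. On to the next sleeve at (0.4155, 0.133).

drive_tool --pt "-0.1 -0.3 0 0 0 0" --pt "-0.2 -0.6 0 0 0 0" --pt "-0.25 -0.82 0 0 0 0" --pt "-0.25 -0.82 0 0 0 0" --pt "-0.25 -0.82 0 0 0 0" --pt "-0.25 -0.82 0 0 0 0" --pt "-0.25 -0.82 0 0 0 0" --pt "-0.25 -0.82 0 0 0 0" --pt "-0.25 -0.82 0.2 0 0 0" --pt "-0.25 -0.82 0.4 0 0 0" --pt "-0.25 -0.82 0.5 0 0 0" --pt "-0.15 -0.6 0.5 0 0 0" --pt "-0.1 -0.47 0.5 0 0 0" --pt "0 0 0.4 0 0 0" --pt "0 0 0 0 0 0" --pt "0 0 0 0 0 0"

```text
time: 57.48
tool_pos: [0.4166, 0.1323, 0.0661]
ee_rot: [3.141, -0.001, 0.252]
wrist_force: [0.2, 0.1, -0.1]
width: 0.0936
finger_force: 0.0
```

```bash
python3 w.py .4157 .133 .005 .253
```

```text
t 57.48 pos [0.4166 0.1323 0.0661] rpy [ 3.1412e+00 -8.0000e-04  2.5180e-01] w 0.0936 ff 0.0 F [ 0.2  0.1 -0.1] T [0.02 0.01 0.  ] q [ 0.18 -0.1   1.83 -0.    1.4   1.5 ]
move [-0.019 -0.024  1.529] turn [ 0.   -0.01 -0.01]
```

drive_tool --pt "-0.015 -0.015 0.3 0 0 0" --pt "0 0 0.4 0 0 0" --pt "0 0 0.4 0 0 0" --pt "0 0 0.25 0 0 0" --pt "0 0 0.12 0 0 0" --pt "0 0 0.05 0 0 0" --pt "0 0 0 0 0 0" --pt "0 0 0 0 0 0"

```text
time: 58.48
tool_pos: [0.4157, 0.1333, 0.0054]
ee_rot: [3.141, -0.001, 0.253]
wrist_force: [0.3, 0.2, 0.4]
width: 0.094
finger_force: 0.0
```

drive_tool --pt "0 0 0 0 0 0" --pt "0 0 0 0 0 0" --pt "0 0 0 0 0 0" --pt "0 0 0 0 0 0" --pt "0 0 0 0 0 0" --pt "0 0 0 0 0 0" --pt "0 0 0 0 0 0" --gripper 1

```text
time: 59.35
tool_pos: [0.4152, 0.1331, 0.0048]
ee_rot: [3.141, 0.0, 0.253]
wrist_force: [-0.8, -1.3, 0.5]
width: 0.049
finger_force: 30.0
```

```bash
python3 w.py .6147 .2237 .149 .253
```

```text
t 59.35 pos [0.4152 0.1331 0.0048] rpy [3.1413e+00 1.0000e-04 2.5280e-01] w 0.049 ff 30.0 F [-0.8 -1.3  0.5] T [-0.1  -0.01 -0.05] q [ 0.18 -0.03  1.91 -0.    1.27  1.5 ]
move [ 5.394 -0.945 -3.605] turn [ 0.  0. -0.]
```

drive_tool --pt "0 0 -0.3 0 0 0" --pt "0 0 -0.6 0 0 0" --pt "0 0 -0.8 0 0 0" --pt "0 0 -0.8 0 0 0" --pt "0 0 -0.7 0 0 0" --pt "0 0 -0.4 0 0 0" --pt "0 0 0 0 0 0" --pt "0.3 -0.05 0 0 0 0" --pt "0.6 -0.1 0 0 0 0" --pt "0.7 -0.12 0 0 0 0" --pt "0.7 -0.13 0 0 0 0" --pt "0.7 -0.13 0 0 0 0" --pt "0.7 -0.13 0 0 0 0" --pt "0.7 -0.12 0 0 0 0" --pt "0.6 -0.1 0 0 0 0" --pt "0.3 -0.05 0 0 0 0" --pt "0.09 -0.01 0 0 0 0" --pt "0 0 0 0 0 0" --pt "0 0 0 0 0 0"

```text
time: 61.72
tool_pos: [0.6141, 0.2233, 0.1491]
ee_rot: [3.141, 0.0, 0.253]
wrist_force: [-0.8, -0.1, -0.9]
width: 0.049
finger_force: 30.0
```

```bash
python3 w.py .6147 .2237 .097 .253; python3 - <<'E'
from meas import *
for n in('top','scene'):
    s=snapshot(n);np.savez(f'/tmp/{n}9.npz',**s);print(sleeves(s))
E
python3 chk.py 9 .6147 .2237 .144
```

```text
t 61.73 pos [0.6141 0.2233 0.1491] rpy [3.1414 0.     0.2527] w 0.049 ff 30.0 F [-0.8 -0.1 -0.9] T [0.01 0.02 0.04] q [ 0.26  0.33  1.19 -0.    1.62  1.58]
move [ 0.017 -0.006  1.302] turn [ 0.  0. -0.]
[(np.int32(156), array([0.3977, 0.3326, 0.013 ]))]
[(np.int32(234), array([0.4005, 0.3286, 0.013 ]))]
top pred u 234.6 252.2 v 150.3 168.1 seen u 234.5 247.5 v 159.5 168.5 d/10mm x [ 0.1 -3.2] y [-3.3  0. ]
scene pred u 314.1 333.5 v 223.5 242.6 seen u 314.5 329.5 v 223.5 241.5 d/10mm x [-3.1  1.4] y [2.3 2.1]
```

Aligned with the red pin; lowering.

drive_tool --pt "0.01 0 0.2 0 0 0" --pt "0 0 0.2 0 0 0" --pt "0 0 0.15 0 0 0" --pt "0 0 0.1 0 0 0" --pt "0 0 0 0 0 0"

```text
time: 62.45
tool_pos: [0.6147, 0.2236, 0.1222]
ee_rot: [3.141, 0.001, 0.253]
wrist_force: [-0.0, 0.0, -1.0]
width: 0.0492
finger_force: 30.0
```

drive_tool --pt "0 0 0.1 0 0 0" --pt "0 0 0.1 0 0 0" --pt "0 0 0.1 0 0 0" --pt "0 0 0 0 0 0"

```text
time: 62.95
tool_pos: [0.6146, 0.2235, 0.1102]
ee_rot: [3.142, 0.001, 0.253]
wrist_force: [0.0, -0.6, -1.9]
width: 0.0488
finger_force: 30.0
```

```bash
python3 w.py .6147 .2237 .097 .253
```

```text
t 62.95 pos [0.6146 0.2235 0.1102] rpy [3.1415e+00 1.2000e-03 2.5270e-01] w 0.0488 ff 30.0 F [ 0.  -0.6 -1.9] T [-0.02  0.08 -0.  ] q [ 0.26  0.35  1.24 -0.    1.55  1.58]
move [ 0.003 -0.003  0.329] turn [ 0.    0.01 -0.  ]
```

drive_tool --pt "0 0 0.1 0 0 0" --pt "0 0 0.1 0 0 0" --pt "0 0 0.07 0 0 0" --pt "0 0 0 0 0 0"

```text
time: 63.45
tool_pos: [0.6147, 0.2236, 0.0996]
ee_rot: [3.141, 0.001, 0.253]
wrist_force: [-0.2, -0.2, -1.0]
width: 0.049
finger_force: 30.0
```

drive_tool --pt "0 0 0.03 0 0 0" --pt "0 0 0 0 0 0"

```text
time: 63.7
tool_pos: [0.615, 0.2236, 0.0988]
ee_rot: [3.141, -0.0, 0.253]
wrist_force: [-0.1, -0.2, -1.1]
width: 0.0486
finger_force: 30.0
```

drive_tool --pt "0 0 0.025 0 0 0" --pt "0 0 0 0 0 0"

```text
time: 63.95
tool_pos: [0.6149, 0.2236, 0.0978]
ee_rot: [3.141, 0.0, 0.253]
wrist_force: [-0.6, 0.5, -1.6]
width: 0.0489
finger_force: 30.0
```

```bash
python3 w.py .6147 .2237 .097 .253
```

```text
t 63.95 pos [0.6149 0.2236 0.0978] rpy [3.1415e+00 1.0000e-04 2.5280e-01] w 0.0489 ff 30.0 F [-0.6  0.5 -1.6] T [-0.   -0.01  0.02] q [ 0.26  0.36  1.26 -0.    1.52  1.58]
move [-0.005 -0.004  0.019] turn [ 0.  0. -0.]
```

drive_tool --pt "0 0 0.02 0 0 0" --pt "0 0 0 0 0 0"

```text
time: 64.2
tool_pos: [0.6149, 0.2236, 0.0969]
ee_rot: [3.141, 0.0, 0.253]
wrist_force: [-0.7, -0.3, -1.3]
width: 0.0486
finger_force: 30.0
```

drive_tool --pt "0 0 0 0 0 0" --pt "0 0 0 0 0 0" --pt "0 0 0 0 0 0" --pt "0 0 0 0 0 0" --pt "0 0 0 0 0 0" --pt "0 0 -0.2 0 0 0" --pt "0 0 -0.5 0 0 0" --pt "0 0 -0.8 0 0 0" --pt "0 0 -0.8 0 0 0" --pt "-0.6 0 -0.4 0 0 0" --pt "-0.9 0 0 0 0 0" --pt "-0.9 0 0 0 0 0" --pt "-0.9 0 0 0 0 0" --pt "-0.9 0 0 0 0 0" --pt "-0.5 0 0 0 0 0" --pt "0 0 0 0 0 0" --pt "0 0 0 0 0 0" --gripper 0

```text
time: 66.32
tool_pos: [0.4339, 0.1768, 0.2062]
ee_rot: [3.141, -0.002, 0.253]
wrist_force: [0.1, 0.2, -0.8]
width: 0.0938
finger_force: 0.0
```

```bash
python3 - <<'E'
from meas import *
for n in('top','scene'):
    s=snapshot(n);np.savez(f'/tmp/{n}10.npz',**s);print(sleeves(s))
t=dict(np.load('/tmp/top10.npz'));s=dict(np.load('/tmp/scene10.npz'))
hsv=cv2.cvtColor(t['image'],cv2.COLOR_BGR2HSV);H,S,V=[hsv[...,i].astype(int) for i in range(3)]
w=np.zeros((400,640),bool);w[208:262,396:425]=True
for k,m in {'green':(H>45)&(H<85)&(S>60),'red':((H<8)|(H>170))&(S>60)}.items(): print(k,rect(t,m&w,.037))
f=lambda i,x,y,q,h:cv2.resize(i['image'][y:y+h,x:x+q],(400,300),interpolation=cv2.INTER_CUBIC)
cv2.imwrite('pics/z8.png',np.vstack([np.hstack([f(t,220,135,80,60),f(t,345,135,80,60)]),np.hstack([f(s,285,215,80,60),f(s,215,145,100,75)])]))
E
python3 chk.py 10 .6149 .2236 .092;python3 chk.py 10 .618 -.201 .092; python3 w.py
```

```text
[]
[(np.int32(236), array([0.4009, 0.3284, 0.013 ]))]
green ((420.7823791503906, -289.35614013671875), (4.353404998779297, 35.50486373901367), 16.175872802734375)
red ((357.3487854003906, -306.8477783203125), (4.905592918395996, 35.25212860107422), 16.02057647705078)
top pred u 237.6 254.6 v 154.9 172.0 seen u 237.5 253.5 v 155.5 171.5 d/10mm x [ 0.1 -3.1] y [-3.2  0. ]
scene pred u 313.9 332.7 v 238.2 257.2 seen u 314.5 332.5 v 238.5 256.5 d/10mm x [-3.1  1.5] y [2.2 2.2]
top pred u 371.7 388.4 v 153.5 170.5 seen u 371.5 388.5 v 154.5 170.5 d/10mm x [-0.1 -3. ] y [-3.1  0. ]
scene pred u 242.0 257.5 v 169.5 183.0 seen u 242.5 256.5 v 169.5 182.5 d/10mm x [-2.7  0.9] y [1.4 1.3]
t 66.42 pos [0.4338 0.1768 0.2054] rpy [ 3.1415e+00 -6.0000e-04  2.5260e-01] w 0.0939 ff 0.0 F [-0.  -1.  -0.5] T [ 0.03 -0.03  0.02] q [ 0.27 -0.1   1.55 -0.    1.68  1.58]
```

View pics/z8.png

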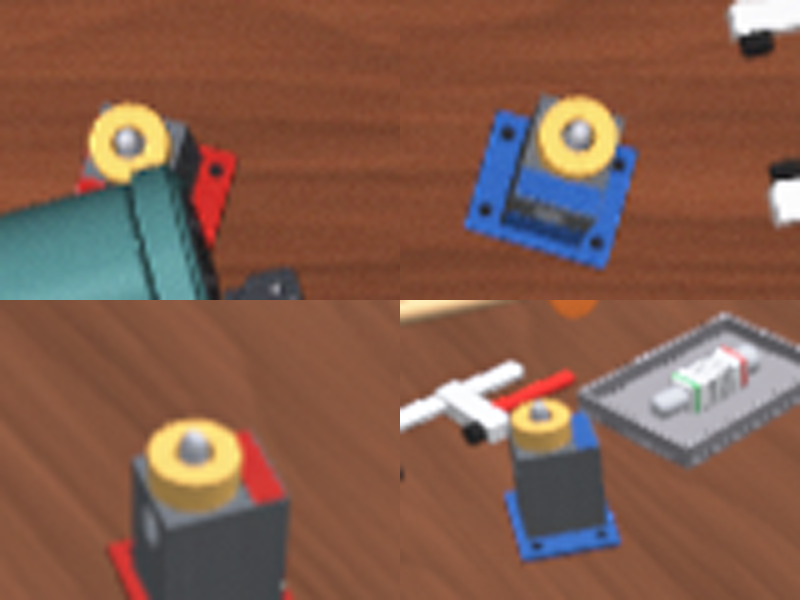

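Both sleeves sit flat over their pins (seen at crop 130,140 and 578,135) and the gauge lies in the middle of its tray. Handing in.

```bash
python3 -c "
from bench import close_job
print(close_job())"
```

```text
the job is handed in; nothing more can be done
None
```

I checked the red and blue blocks in that order (yellow was not there): the go end went in to the shoulder, the no-go end was refused, both pins now carry a flat-seated sleeve, and the gauge lies mid-tray; the job was handed in at about 66 s with no verdict returned.

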